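Roll a shaft blank into the V of the cross-drilling jig

ROBOT

A 7-joint arm with a two-finger parallel gripper is mounted at the origin on a cart in front of the work surface, level with it; the furniture and walls round the work are solid. World frame = base frame: x ahead of the robot, y to its left, z up, the work surface at z = 0. Lengths are in m, angles in rad, forces in N, time in s.
With the tool pointing down it reaches from about 0.425 to 0.875 m from the base axis. Payload 8.4 kg.
Tool frame: the origin (TCP) lies midway between the tips of the shut fingers; the grasp point (between the pads) lies 19 mm behind it; z points along the fingers, y is the direction in which the jaws open and shut (so a half turn about z gives the same grasp; the last joint's range is limited). The gripper opens to 85 mm and grips with 20 to 120 N. Pads are 22 mm wide; open, the fingers measure 114 mm over their backs; the gripper's body (76 mm by 85 mm) begins 54 mm behind the grasp point. The pads swing forward as they close: fully open they stand 13 mm farther back than shut.
Start: joints at [1.172, 0.333, 0.04, 1.465, -0.013, 1.343, -0.059], TCP at [0.192, -0.621, 0.231] pointing down, gripper open.
Joint ranges: [-2.58, 2.58], [-0.38, 2.09], [-1.3, 1.39], [0.25, 2.4], [-1.5, 4.64], [0.08, 2.09], [-2.65, 2.65]. Speed limits (rad/s): [2.22, 2.22, 2.79, 2.79, 3.14, 3.14, 3.14].

INTERFACE

Orientations are given as a unit quaternion [x, y, z, w].
In Python, from bench import sense, get_image, finish_job gives the robot as it stands. The module is installed in compiled form; this text tells all that it offers.
- The arm moves only by the tool send_rows, never from a script. Its argument "rows" is a list of rows, each an object with "dp": the shift along the tool's x, y, z in cm, a list of three; "angular": the turn, a rotation vector about the tool's x, y, z in degrees, a list of three; "grip": the gripper's target within -1 to 1 (shut at 1, half-way at 0, fully open at -1). A call has 1 to 10 rows; each row is the pose to reach, as a shift and turn from the pose commanded when the call began, along the tool's axes at that moment; what a row does not reach only later rows make up. A row lasts 1/10 s, in which the tool goes at most 50 mm and 8.59 degrees, less where a joint would pass 70% of its speed; a pose out of reach is approached as far as the arm can. A call with a gripper value outside its range is refused whole. The fingers move at their own pace and stop on an object; "grip_force" is the grip in N (left out, the last holds). Time passes only in rows, so rows that repeat a pose let the fingers close. It gives the time, the measured TCP pose, the force and the opening at its end, in the units of the state.
- sense(): the state, without advancing time (a new reading comes with each control period).
- get_image(name): name is "scene" or "top" or "wrist"; returns a dict with "color" (384x512x3 uint8, red, green, blue), "intrinsics" (3x3 intrinsics, pixels), "world_from_camera" (4x4, takes a point from camera to world coordinates); the wrist camera has in their place "tool_from_camera" (4x4, takes a point from camera to tool coordinates, whose origin is the TCP and whose axes are the flange's). Camera axes: x right, y down, z forward; pixel columns grow to the right and rows downward; lengths in m; the calibration is good to about 2 mm. A picture is of the moment at which its call begins: read the wrist's pose just before it. There is no depth.
- finish_job(): hands the job in, once; it reports no verdict.
The state is a dict: "t": time; "joints": joint angles; "qvel": joint speeds; "joint_efforts": joint torques, N m; "eef_pos": TCP position; "tcp_rot": TCP orientation; "contact_force": force on the tool from outside, world axes, zero at the start; "wrist_torque": the same for the moment, N m; "grip_width": finger opening in m.
Only numpy, scipy, OpenCV 4.12 (cv2) and the standard library are available. Lean on these libraries where they do the work, as an engineer would, in place of code of your own. Each camera call takes 0.05 s, during which the arm holds its last target.

TASK

Load the cross-drilling jig: push the loose steel shaft blank with the fingertips so that it rolls along the bench, up the jig's ramp and down into its V, push it endways until it butts against the jig's stop screw, and swing the jig's bush arm right across the seated blank, fully home to its stop pin. Only push: the blank and the arm's knob must not be taken between the fingers, the blank must not be lifted, and the other loose parts stay where they stand.

Things in the scene. Friction and masses are not known exactly. Their poses are not given: they have to be found in the camera images.
- drill_jig: Cross-drilling jig of grey steel bolted to the bench, fixed. Origin on the bench top under the middle of the seated blank. x runs along the V towards the end stop, y is the direction in which the blank is rolled in, z up. Ramp and V run from x = -56 to +50 mm. Far block behind the V: 37 mm high, y = 26 to 61; bolted flange 9 mm high to y = 80.
- ramp_lip (a point): Middle of the rounded lip at the top of the ramp: y = -15 mm in the jig's frame, 15 mm above the bench. The ramp rises to it evenly from the bench at y = -66 mm. Behind the lip the near flank of the V falls at 30 degrees to the bottom of the V at y = +7, z = 3 mm; the far flank rises from there at 60 degrees (a 90 degree V tipped towards the ramp). Axes as the jig's.
- v_seat (a point): Where the blank's centre lies when it is seated in the V and butted against the stop screw: 27.6 mm above the jig's origin. The seated blank's axis is parallel to the jig's x. Axes as the jig's.
- stop_face (a point): Centre of the round face (15 mm) of the end stop screw: x = +60, y = 0, z = 27.6 mm in the jig's frame, facing the jig's -x. The plate behind it reaches 43 mm above the bench and from y = -18 to +30 mm.
- blank_centre (a point): Centre of the loose shaft blank: plain round bar of ground, oiled steel, diameter 36, length 120 mm, about 0.9 kg, lying on the bench (axis 18 mm high) beside the jig's ramp. Its x axis is the bar's axis, at the start within 0.15 rad of the jig's x; y and z turn as it rolls. Slippery (friction about 0.2); rolls back off the ramp if left. Its end starts 18 to 30 mm short of the stop screw along the jig's x.
- bush_arm (a joint): Swing of the bush arm, rad: 0 = across the blank, against the stop pin (points to the jig's -y); grows as it swings away, clockwise seen from above; 1.57 = parallel to the V, pointing to the jig's -x; end of travel 2.4. Starts between 1.8 and 2.3, clear of the V. The pivot is stiff (0.1 N m): the arm stays where it is left.
- swing_pivot (a point): On the upright pivot axis of the bush arm, 70 mm above the bench (jig x = +35, y = +47 mm); the pivot's screw reaches 68 mm up. The arm is a flat bar 19 mm wide, 52 to 60 mm above the bench, ending 94 mm from the pivot; it carries a drill bush (25 mm across, 48 to 65 mm above the bench) 47 mm from the pivot. Swung across, the bush clears the seated blank by 3 mm.
- swing_knob (a point): Middle of the upright black knob near the free end of the bush arm: 12 mm in diameter, 18 mm high (60 to 78 mm above the bench), 84 mm from the pivot axis.
- valve_body_mid (a point): Bystander: small grey cast valve body, 38 x 46 mm, 86 mm high, standing; this point is half-way up. Leave it alone.
- nipple_a_mid (a point): Bystander: grey hex nipple, 31 mm across, 37 mm high, standing; point half-way up. Leave it alone.
- nipple_b_mid (a point): Bystander: a second hex nipple like it. Leave it alone.
- brass_plug_mid (a point): Bystander: brass plug 25 mm in diameter, 23 mm high, with a square head; point half-way up. Leave it alone.

How it is judged:
By the outcome, as a careful person would: the job done as asked, in the order asked, and still so for the second after the job is handed in, with the robot touching nothing.
It also fails if it takes over 72 s, if anything falls off the work surface, if the arm or the gripper's body presses on something with over 40 N, if the wrist force passes 120 N, or if a joint passes its speed limit or range.

## Working session

There is one attempt and no reset: what is moved stays moved. The work goes in short steps, Python scripts to look and compute and a tool call to move; the robot and the scene stay as the last step left them, time stands still between calls to the robot, and variables do not carry over. Pictures are saved under pics/ and viewed, and the job is handed in when it is done.

Besides the shell and the picture viewer there is one more tool, called after "Emit:" as name([rows], argument=value, ...), one row to a line, values as JSON. send_rows: Moves the arm, as the interface text tells. Its arguments: {"type":"object","properties":{"rows":{"type":"array","items":{"type":"object","properties":{"dp":{"type":"array","items":{"type":"number"}},"angular":{"type":"array","items":{"type":"number"}},"grip":{"type":"number"}}}},"grip_force":{"type":"number"}},"required":["rows"]}

```bash
mkdir -p pics; python3 - <<'E'
from bench import *
import cv2,numpy as np
s=sense();print({k:np.round(v,3) for k,v in s.items()})
for n in ["scene","top","wrist"]:
    d=get_image(n);cv2.imwrite(f"pics/{n}0.png",d["color"][:,:,::-1])
    np.savez(f"{n}0.npz",**d)
    print(n,d["intrinsics"].round(1).tolist(),[d[k].round(3).tolist() for k in d if 'from' in k])
E
```

```text
{'t': np.float64(0.0), 'joints': array([ 1.172,  0.334,  0.04 ,  1.466, -0.013,  1.343, -0.058]), 'qvel': array([ 0.001, -0.001, -0.   , -0.   ,  0.   , -0.   ,  0.001]), 'joint_efforts': array([-0.0000e+00, -6.5856e+01,  1.3650e+00, -4.0555e+01,  1.7000e-02,
        1.2000e-02, -0.0000e+00]), 'eef_pos': array([ 0.192, -0.621,  0.23 ]), 'tcp_rot': array([ 0.989,  0.149, -0.   , -0.001]), 'contact_force': array([-1.091, -0.695,  0.951]), 'wrist_torque': array([0.002, 0.001, 0.031]), 'grip_width': np.float64(0.085)}
scene [[464.1, 0.0, 257.0], [0.0, 464.1, 187.7], [0.0, 0.0, 1.0]] [[[-0.441, -0.443, 0.78, -0.134], [-0.897, 0.232, -0.376, 0.287], [-0.014, -0.866, -0.5, 0.533], [0.0, 0.0, 0.0, 1.0]]]
top [[451.5, 0.0, 255.1], [0.0, 451.5, 189.4], [0.0, 0.0, 1.0]] [[[-0.009, -0.993, 0.118, 0.463], [-1.0, 0.012, 0.02, -0.073], [-0.021, -0.118, -0.993, 1.186], [0.0, 0.0, 0.0, 1.0]]]
wrist [[341.1, 0.0, 255.9], [0.0, 341.1, 195.9], [0.0, 0.0, 1.0]] [[[0.001, -0.947, -0.322, 0.082], [1.0, 0.001, 0.001, 0.0], [-0.0, -0.322, 0.947, -0.142], [0.0, 0.0, 0.0, 1.0]]]
```

View pics/scene0.png

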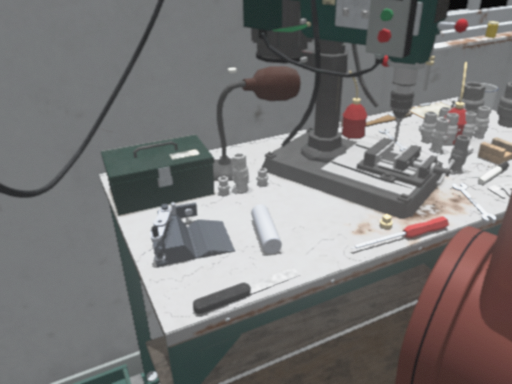

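View pics/top0.png

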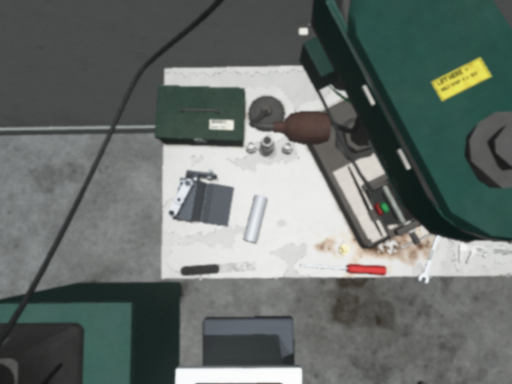

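View pics/wrist0.png

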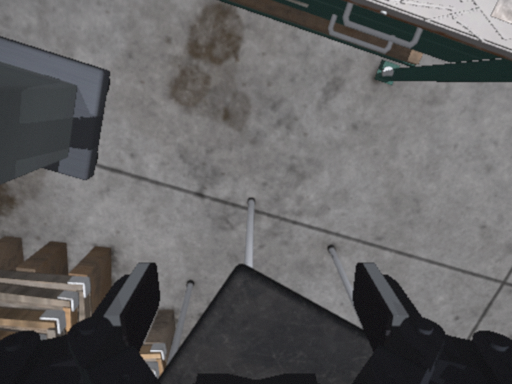

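The top view shows the jig near (205,200) and the blank near (255,218), with the standing parts near (267,147). In the scene view the jig is near (185,235) and the blank near (266,228). Next I'll enlarge both.

```bash
python3 - <<'E'
import cv2,numpy as np
a=cv2.imread("pics/top0.png")[135:260,155:285];cv2.imwrite("pics/top0z.png",cv2.resize(a,None,fx=6,fy=4.8*1,interpolation=3) if 0 else cv2.resize(a,None,fx=4.8,fy=4.8,interpolation=2))
a=cv2.imread("pics/scene0.png")[140:290,130:300];cv2.imwrite("pics/scene0z.png",cv2.resize(a,None,fx=4,fy=4,interpolation=2))
E
```

```text
(no output)
```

View pics/top0z.png

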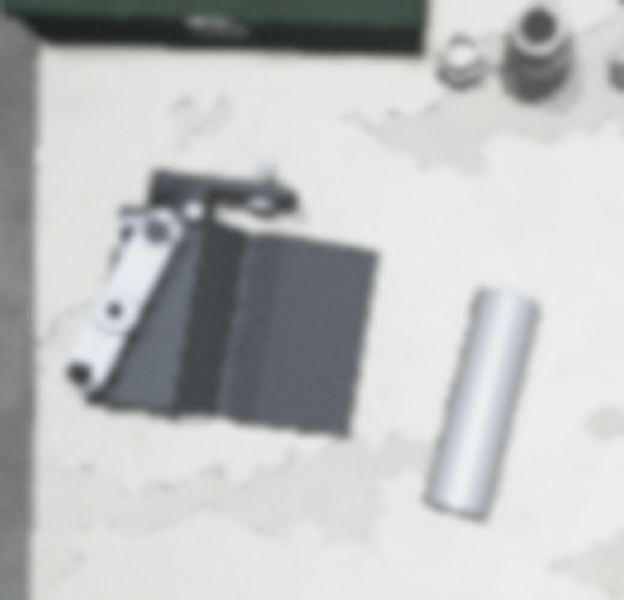

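View pics/scene0z.png

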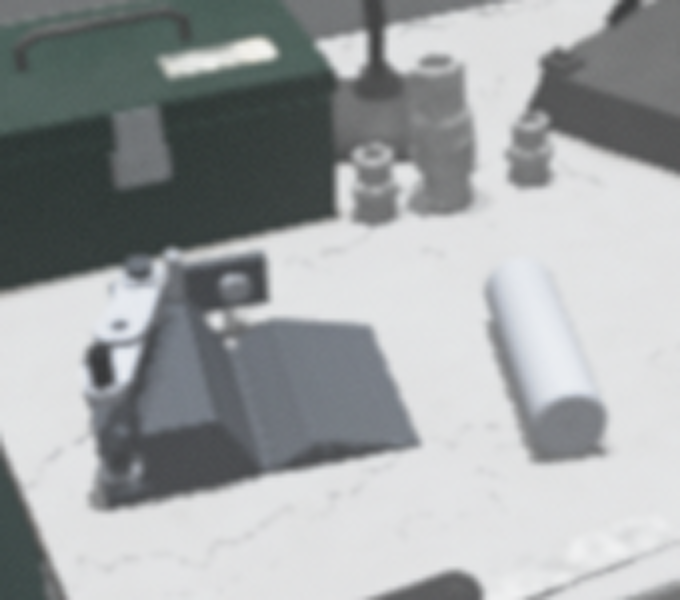

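```bash
cat > h.py <<'E'
import numpy as np,cv2
from scipy.spatial.transform import Rotation as R
def ray(d,px,T):
    px=np.asarray(px,float).reshape(-1,2)
    v=np.c_[px,np.ones(len(px))]@np.linalg.inv(d["intrinsics"]).T
    return T[:3,3],v@T[:3,:3].T
def onz(d,px,z,T=None):
    T=d["world_from_camera"] if T is None else T
    o,v=ray(d,px,T); return o+v*((np.broadcast_to(z,len(v))-o[2])/v[:,2])[:,None]
def tcpT(s):
    T=np.eye(4);T[:3,:3]=R.from_quat(s["tcp_rot"]).as_matrix();T[:3,3]=s["eef_pos"];return T
def two(o1,v1,o2,v2):
    A=np.c_[v1,-v2];k=np.linalg.lstsq(A,o2-o1,rcond=None)[0]
    p,q=o1+k[0]*v1,o2+k[1]*v2;return (p+q)/2,np.linalg.norm(p-q)
E
python3 - <<'E'
from h import *
d=np.load("top0.npz");sc=np.load("scene0.npz")
f=lambda c:np.array(c)/4.8+[155,135]
g=lambda c:np.array(c)/4+[130,140]
print("ramp foot top",onz(d,f([[378,250],[348,437]]),0).round(3).tolist())
print("ramp foot sc",onz(sc,g([[372,325],[418,443]]),0).round(3).tolist())
print("knob top",onz(d,f([80,373]),.078).round(3), "pivot",onz(d,f([158,229]),.068).round(3))
print("blank ends c",onz(d,f([[510,292],[457,510]]),.025).round(3).tolist())
print("corners sc near end",onz(sc,g([[566,458]]),0).round(3).tolist())
for n,a,b in [("knob",[80,373],[98,360]),("pivot",[158,229],[137,266]),("bush",[115,310],[120,325])]:
    o1,v1=ray(d,f(a),d["world_from_camera"]);o2,v2=ray(sc,g(b),sc["world_from_camera"]);print(n,two(o1,v1[0],o2,v2[0]))
E
```

```text
ramp foot top [[0.611, 0.007, 0.0], [0.508, 0.024, 0.0]]
ramp foot sc [[0.607, 0.009, 0.0], [0.507, 0.027, 0.0]]
knob top [[0.54  0.155 0.078]] pivot [[0.615 0.117 0.068]]
blank ends c [[0.585, -0.066, 0.025], [0.468, -0.036, 0.025]]
corners sc near end [[0.465, -0.029, 0.0]]
knob (array([0.54104371, 0.15917203, 0.06815711]), np.float64(0.004040267249564773))
pivot (array([0.61666442, 0.12017392, 0.06265822]), np.float64(0.004062269538593031))
bush (array([0.57402729, 0.14174035, 0.06130841]), np.float64(0.0022317042766992552))
```

```bash
cat >> h.py <<'E'
def rows(s,targets):
    """targets: (x,y,z,yaw deg of tool x) tool pointing down; prints dp cm, angular deg rel. to pose s"""
    T0=tcpT(s);out=[]
    for x,y,z,yaw in targets:
        a=np.radians(yaw);Rm=np.array([[np.cos(a),np.sin(a),0],[np.sin(a),-np.cos(a),0],[0,0,-1]])
        dp=T0[:3,:3].T@(np.array([x,y,z])-T0[:3,3])*100
        w=R.from_matrix(T0[:3,:3].T@Rm).as_rotvec(degrees=True)
        out.append((dp.round(2).tolist(),w.round(1).tolist()))
    return out
E
python3 - <<'E'
from h import *
from bench import sense
s=sense()
az=[-68,-62,-55,-48,-40,-33,-26,-19,-12,-5,0]
r=[.60,.56,.52,.48,.455,.45,.455,.47,.50,.54,.56]
t=[(q*np.cos(np.radians(a)),q*np.sin(np.radians(a)),.24,a+90) for a,q in zip(az,r)]
for o in rows(s,t):print(o)
E
```

```text
([5.05, -5.18, -0.93], [-0.1, 0.0, -4.8])
([10.52, -9.96, -0.92], [-0.1, -0.0, -10.8])
([15.92, -15.46, -0.92], [-0.1, -0.0, -17.8])
([20.15, -21.4, -0.91], [-0.1, -0.0, -24.8])
([24.66, -26.73, -0.9], [-0.1, -0.0, -32.8])
([28.82, -30.4, -0.9], [-0.1, -0.0, -39.8])
([33.18, -33.83, -0.9], [-0.1, -0.0, -46.8])
([37.94, -37.22, -0.89], [-0.1, -0.0, -53.8])
([43.66, -40.59, -0.89], [-0.1, -0.0, -60.8])
([50.01, -44.58, -0.88], [-0.1, -0.0, -67.8])
([53.5, -48.42, -0.88], [-0.1, -0.0, -72.8])
```

Emit:
send_rows([
  {"dp":[3.5,-3.5,-0.9],"angular":[0,0,-3]},
  {"dp":[7,-7,-0.9],"angular":[0,0,-7]},
  {"dp":[10.5,-10,-0.9],"angular":[0,0,-11]},
  {"dp":[13.5,-13,-0.9],"angular":[0,0,-15]},
  {"dp":[16.5,-16,-0.9],"angular":[0,0,-19]},
  {"dp":[19,-19.5,-0.9],"angular":[0,0,-23]},
  {"dp":[21.5,-23,-0.9],"angular":[0,0,-28]},
  {"dp":[24.7,-26.7,-0.9],"angular":[0,0,-33]},
  {"dp":[28.2,-29.8,-0.9],"angular":[0,0,-39]},
  {"dp":[31.5,-32.5,-0.9],"angular":[0,0,-44]},
])

```text
invalid input
```

```bash
python3 - <<'E'
from h import *
from bench import sense
s=sense();print(s["eef_pos"],s["contact_force"],s["joints"].round(2))
az=[-26,-23,-19,-16,-12,-8,-5,0]
r=[.455,.46,.475,.49,.505,.525,.54,.56]
t=[(q*np.cos(np.radians(a)),q*np.sin(np.radians(a)),.24,a+90) for a,q in zip(az,r)]
for o in rows(s,t):print(o)
E
```

```text
[ 0.19185066 -0.62065984  0.23065127] [-0.61541905 -0.44394739  0.48306041] [ 1.17  0.33  0.04  1.47 -0.01  1.34 -0.06]
([33.18, -33.83, -0.9], [-0.1, -0.0, -46.8])
([35.15, -35.29, -0.89], [-0.1, -0.0, -49.8])
([38.34, -36.92, -0.89], [-0.1, -0.0, -53.8])
([41.01, -38.15, -0.89], [-0.1, -0.0, -56.8])
([44.09, -40.34, -0.89], [-0.1, -0.0, -60.8])
([47.51, -42.63, -0.89], [-0.1, -0.0, -64.8])
([50.01, -44.58, -0.88], [-0.1, -0.0, -67.8])
([53.5, -48.42, -0.88], [-0.1, -0.0, -72.8])
```

Grip is evidently required in each row.

Emit:
send_rows([
  {"dp":[3.5,-3.5,-0.9],"angular":[0,0,-3],"grip":0},
  {"dp":[7,-7,-0.9],"angular":[0,0,-7],"grip":0},
  {"dp":[10.5,-10,-0.9],"angular":[0,0,-11],"grip":0},
  {"dp":[13.5,-13,-0.9],"angular":[0,0,-15],"grip":0},
  {"dp":[16.5,-16,-0.9],"angular":[0,0,-19],"grip":0},
  {"dp":[19,-19.5,-0.9],"angular":[0,0,-23],"grip":0},
  {"dp":[21.5,-23,-0.9],"angular":[0,0,-28],"grip":0},
  {"dp":[24.7,-26.7,-0.9],"angular":[0,0,-33],"grip":0},
  {"dp":[28.2,-29.8,-0.9],"angular":[0,0,-39],"grip":0},
  {"dp":[31.5,-32.5,-0.9],"angular":[0,0,-44],"grip":0},
])

```text
t: 1.15
eef_pos: [0.3974, -0.2153, 0.2405]
tcp_rot: [0.86, 0.511, -0.0, 0.0]
contact_force: [1.5, -1.3, 0.1]
grip_width: 0.0428
```

```bash
python3 - <<'E'
from h import *
from bench import sense
s=sense();print(s["t"],s["eef_pos"],s["contact_force"],s["joints"].round(2),s["grip_width"])
az=[-26,-23,-19,-16,-12,-8,-5,0]
r=[.455,.46,.475,.49,.505,.525,.54,.56]
t=[(q*np.cos(np.radians(a)),q*np.sin(np.radians(a)),.24,a+90) for a,q in zip(az,r)]
for o in rows(s,t):print(o)
E
```

```text
1.15 [ 0.39738684 -0.21527307  0.24048114] [ 1.52775486 -1.26601148  0.13895708] [ 0.77 -0.06 -0.36  1.89 -0.02  1.31 -0.08] 0.04279533243840861
([1.94, 0.26, 0.05], [0.0, 0.0, -2.6])
([4.37, 0.59, 0.05], [0.0, 0.0, -5.6])
([7.8, 1.65, 0.05], [0.0, 0.0, -9.6])
([10.57, 2.63, 0.05], [0.0, 0.0, -12.6])
([14.3, 3.21, 0.05], [0.0, 0.0, -16.6])
([18.35, 3.96, 0.04], [0.0, 0.0, -20.6])
([21.49, 4.3, 0.04], [0.0, 0.0, -23.6])
([26.68, 3.99, 0.04], [0.0, 0.0, -28.6])
```

Emit:
send_rows([
  {"dp":[3,0.4,0],"angular":[0,0,-4],"grip":0},
  {"dp":[6.5,1.2,0],"angular":[0,0,-8],"grip":0},
  {"dp":[10.5,2.6,0],"angular":[0,0,-12.5],"grip":0},
  {"dp":[14.3,3.2,0],"angular":[0,0,-16.5],"grip":0},
  {"dp":[18.3,4,0],"angular":[0,0,-20.5],"grip":0},
  {"dp":[22,4.3,0],"angular":[0,0,-24],"grip":0},
  {"dp":[26.5,4,0],"angular":[0,0,-28.5],"grip":0},
  {"dp":[26.5,4,0],"angular":[0,0,-28.5],"grip":0},
])

```text
t: 1.95
eef_pos: [0.5608, 0.0024, 0.2401]
tcp_rot: [0.705, 0.709, 0.001, -0.001]
contact_force: [-0.2, -0.1, 0.3]
grip_width: 0.0428
```

```bash
python3 - <<'E'
from h import *
from bench import *
s=sense();print(s["t"],s["eef_pos"],s["contact_force"],s["joints"].round(2),s["grip_width"])
d=get_image("wrist");np.savez("w1.npz",T=tcpT(s)@d["tool_from_camera"],**d)
cv2.imwrite("pics/w1.png",cv2.resize(d["color"][:,:,::-1],(768,576),interpolation=2))
E
```

```text
1.95 [0.56084626 0.00243028 0.24009889] [-0.24833469 -0.12662648  0.27628742] [ 0.46  0.2  -0.62  1.65  0.11  1.33 -0.17] 0.042750365039818175
```

View pics/w1.png

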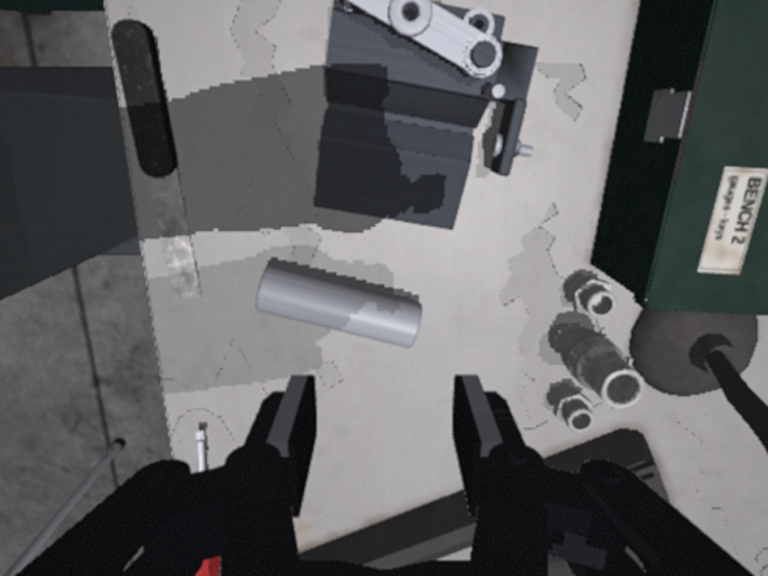

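The wrist view (scaled 1.5×) shows:
- ramp foot corners at (316,206) and (452,229)
- pivot screw at (482,52)
- blank corners at (268,262), (257,310), (421,298) and (412,347)

```bash
python3 - <<'E'
from h import *
d=np.load("w1.npz");T=d["T"]
f=lambda c:np.array(c,float)/1.5
foot=onz(d,f([[316,206],[452,229]]),0,T)[:,:2];piv=onz(d,f([[482,52]]),.068,T)[0,:2];bush=onz(d,f([[409,12]]),.065,T)[0,:2]
top=np.load("top0.npz");g=lambda c:np.array(c)/4.8+[155,135]
print(foot,piv,bush)
def fit(P,Q,w):
    w=np.array(w,float);w/=w.sum();a=w@P;b=w@Q
    H=(P-a).T@((Q-b)*w[:,None]);th=np.arctan2(H[0,1]-H[1,0],H[0,0]+H[1,1])
    Rm=np.array([[np.cos(th),-np.sin(th)],[np.sin(th),np.cos(th)]]);t=b-Rm@a
    return th,t,(P@Rm.T+t-Q)*1000
P=np.array([[-56,-66],[50,-66],[35,47]])/1000
th,t,e=fit(P,np.vstack([foot,piv]),[1,1,1]);print("jig wrist",np.degrees(th),t,e.round(1).tolist())
Qt=np.vstack([onz(top,g([[348,437],[378,250]]),0),onz(top,g([158,229]),.068)])[:,:2]
print("jig top",np.degrees(fit(P,Qt,[1,1,1])[0]),fit(P,Qt,[1,1,1])[1:])
B=onz(d,f([[268,262],[257,310],[421,298],[412,347]]),.018,T)[:,:2]
Rm=np.array([[np.cos(th),-np.sin(th)],[np.sin(th),np.cos(th)]])
Bj=(B-t)@Rm*1000;print("blank corners jig mm",Bj.round(1).tolist(), "ends",((Bj[0]+Bj[1])/2).round(1),((Bj[2]+Bj[3])/2).round(1))
bj=(bush-t)@Rm*1000;pv=(piv-t)@Rm*1000;v=bj-pv;print("arm angle",np.arctan2(-v[0],-v[1]),np.linalg.norm(v))
E
```

```text
[[0.50923363 0.02456412]
 [0.61154886 0.00781118]] [0.61422581 0.12181032] [0.57304539 0.14203986]
jig wrist -8.744074320143215 [0.57308906 0.08086877] [[-1.5, -0.4], [0.9, 0.2], [0.6, 0.2]]
jig top -9.660368510130327 (array([0.57356272, 0.07889935]), array([[-1.21839612, -0.5169753 ],
       [ 0.47912949, -1.52345849],
       [ 0.73926663,  2.04043378]]))
blank corners jig mm [[-82.8, -108.7], [-87.8, -147.7], [33.6, -118.5], [34.0, -159.4]] ends [ -85.3 -128.2] [  33.8 -138.9]
arm angle 1.8748000485513097 45.880949863506046
```

```bash
cat >> h.py <<'E'
TH=np.radians(-9.0);O=np.array([.573,.0803])
def jw(x,y,z,dyaw=0):  # jig mm -> world target; tool x along jig y + dyaw
    c,s_=np.cos(TH),np.sin(TH)
    return (O[0]+(c*x-s_*y)/1e3,O[1]+(s_*x+c*y)/1e3,z/1e3,81+dyaw)
def wj(p):
    c,s_=np.cos(TH),np.sin(TH);q=(np.asarray(p)[:2]-O)*1e3
    return np.array([c*q[0]+s_*q[1],-s_*q[0]+c*q[1],p[2]*1e3])
E
python3 - <<'E'
from h import *
from bench import sense
s=sense()
for o in rows(s,[jw(-22,-184,240,-5),jw(-22,-184,60,-5),jw(-22,-184,8,-5)]):print(o)
E
```

```text
([-9.71, -3.77, -0.02], [-0.0, -0.1, 14.0])
([-9.74, -3.76, 17.98], [-0.0, -0.1, 14.0])
([-9.75, -3.76, 23.18], [-0.0, -0.1, 14.0])
```

Emit:
send_rows([
  {"dp":[-5,-2,0],"angular":[0,0,7],"grip":0},
  {"dp":[-9.7,-3.8,0],"angular":[0,0,14],"grip":0},
  {"dp":[-9.7,-3.8,4],"angular":[0,0,14],"grip":0},
  {"dp":[-9.7,-3.8,8.5],"angular":[0,0,14],"grip":0},
  {"dp":[-9.7,-3.8,13],"angular":[0,0,14],"grip":0},
  {"dp":[-9.7,-3.8,17],"angular":[0,0,14],"grip":0},
  {"dp":[-9.7,-3.8,20],"angular":[0,0,14],"grip":0},
  {"dp":[-9.7,-3.8,21.5],"angular":[0,0,14],"grip":0},
  {"dp":[-9.7,-3.8,22.6],"angular":[0,0,14],"grip":0},
  {"dp":[-9.7,-3.8,23.1],"angular":[0,0,14],"grip":0},
])

```text
t: 3.0
eef_pos: [0.5213, -0.1019, 0.0093]
tcp_rot: [0.79, 0.613, 0.0, 0.0]
contact_force: [-0.3, 1.1, 0.2]
grip_width: 0.0425
```

```bash
cat > look.py <<'E'
from h import *
from bench import *
import sys
n=sys.argv[1]
s=sense();T=tcpT(s);print(s["t"],"jig",wj(s["eef_pos"]).round(1),"yaw",np.degrees(np.arctan2(T[1,0],T[0,0])).round(2),s["contact_force"].round(1),s["joints"].round(2),s["grip_width"].round(4))
for c in sys.argv[2:]:
    d=get_image(c);TT=T@d["tool_from_camera"] if c=="wrist" else d["world_from_camera"]
    np.savez(f"{c}{n}.npz",T=TT,**d);im=d["color"][:,:,::-1]
    if c=="wrist":im=cv2.resize(im,(768,576),interpolation=2)
    if c=="top":im=cv2.resize(im[135:260,155:285],None,fx=4.8,fy=4.8,interpolation=2)
    if c=="scene":im=cv2.resize(im[140:290,130:300],None,fx=4,fy=4,interpolation=2)
    cv2.imwrite(f"pics/{c}{n}.png",im)
E
python3 look.py 2 wrist scene
```

```text
Traceback (most recent call last):
  File "look.py", line 5, in <module>
    s=sense();T=tcpT(s);print(s["t"],"jig",wj(s["eef_pos"]).round(1),"yaw",np.degrees(np.arctan2(T[1,0],T[0,0])).round(2),s["contact_force"].round(1),s["joints"].round(2),s["grip_width"].round(4))
                                                                                                                                                                           ^^^^^^^^^^^^^^^^^^^^^
AttributeError: 'float' object has no attribute 'round'
```

```bash
sed -i 's/s\["grip_width"\].round(4)/round(float(s["grip_width"]),4)/' look.py
python3 look.py 2 wrist scene
```

```text
3.0 jig [ -22.5 -188.     9.3] yaw 75.63 [-0.3  1.1  0.2] [ 0.53  0.37 -0.49  1.95  0.22  0.87 -0.32] 0.0425
```

View pics/wrist2.png

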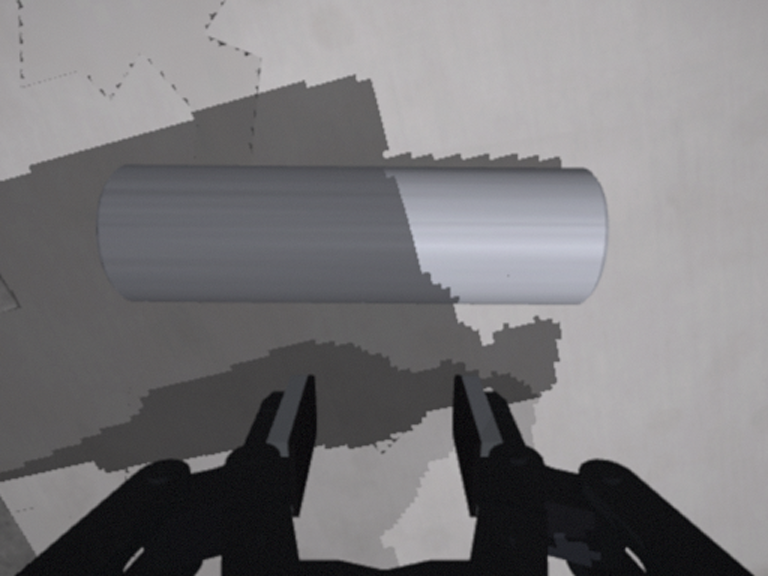

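View pics/scene2.png

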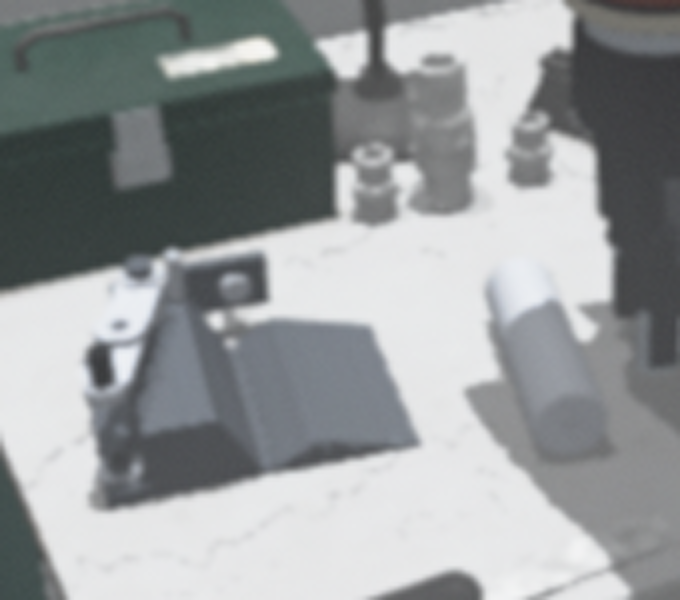

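Tool and blank are parallel: the blank's edges are level at rows 165 and 303. The blank centre, column 352, sits about 8 mm left of the finger centre, column 386. I'll start pushing, recentre the fingers and turn into line with the jig on the way.

Emit:
send_rows([
  {"dp":[1,-0.7,0],"angular":[0,0,0],"grip":0},
  {"dp":[1.8,-0.8,0],"angular":[0,0,0],"grip":0},
  {"dp":[2.4,-0.9,0],"angular":[0,0,0],"grip":0},
  {"dp":[2.9,-1,0],"angular":[0,0,0],"grip":0},
  {"dp":[3.4,-1,0],"angular":[0,0,-0.5],"grip":0},
  {"dp":[3.9,-1.1,0],"angular":[0,0,-1.5],"grip":0},
  {"dp":[4.4,-1.1,0],"angular":[0,0,-2.5],"grip":0},
  {"dp":[4.9,-1.2,0],"angular":[0,0,-3.5],"grip":0},
  {"dp":[5.4,-1.2,0],"angular":[0,0,-4.5],"grip":0},
  {"dp":[5.9,-1.3,0],"angular":[0,0,-5.4],"grip":0},
])

```text
t: 4.1
eef_pos: [0.5233, -0.0406, 0.0093]
tcp_rot: [0.76, 0.65, 0.0, -0.0]
contact_force: [0.9, 0.3, -0.5]
grip_width: 0.0429
```

```bash
python3 look.py 3 wrist top
```

```text
4.1 jig [ -30.1 -127.2    9.3] yaw 81.15 [ 0.9  0.3 -0.5] [ 0.45  0.37 -0.53  1.97  0.24  0.87 -0.36] 0.0429
```

View pics/wrist3.png

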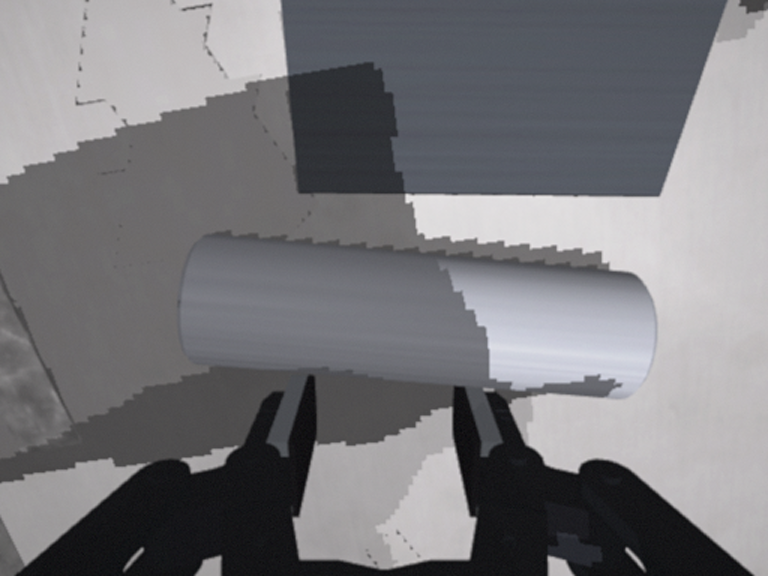

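The ramp foot is level in the picture at rows 192–196, so the tool is in line with the jig. The blank still lags about 4.5° at its right end, and its centre is at column 418. I'll back off a little, recentre, and open the fingers fully for a wider two-point push.

Emit:
send_rows([
  {"dp":[-0.8,0.3,0],"angular":[0,0,0],"grip":0},
  {"dp":[-1.2,0.8,0],"angular":[0,0,0],"grip":0},
  {"dp":[-1.2,0.8,0],"angular":[0,0,0],"grip":-1},
  {"dp":[-1.2,0.8,0],"angular":[0,0,0],"grip":-1},
  {"dp":[-1.2,0.8,0.3],"angular":[0,0,0],"grip":-1},
  {"dp":[-1.2,0.8,0.6],"angular":[0,0,0],"grip":-1},
  {"dp":[-1.2,0.8,0.9],"angular":[0,0,0],"grip":-1},
])

```text
t: 4.9
eef_pos: [0.5291, -0.0539, -0.0]
tcp_rot: [0.76, 0.65, -0.0, -0.0]
contact_force: [1.1, -0.3, -1.0]
grip_width: 0.0854
```

```bash
python3 look.py 4 wrist scene
```

```text
4.9 jig [ -22.4 -139.5   -0. ] yaw 81.09 [ 1.1 -0.3 -1. ] [ 0.46  0.39 -0.52  1.96  0.25  0.86 -0.34] 0.0854
```

View pics/wrist4.png

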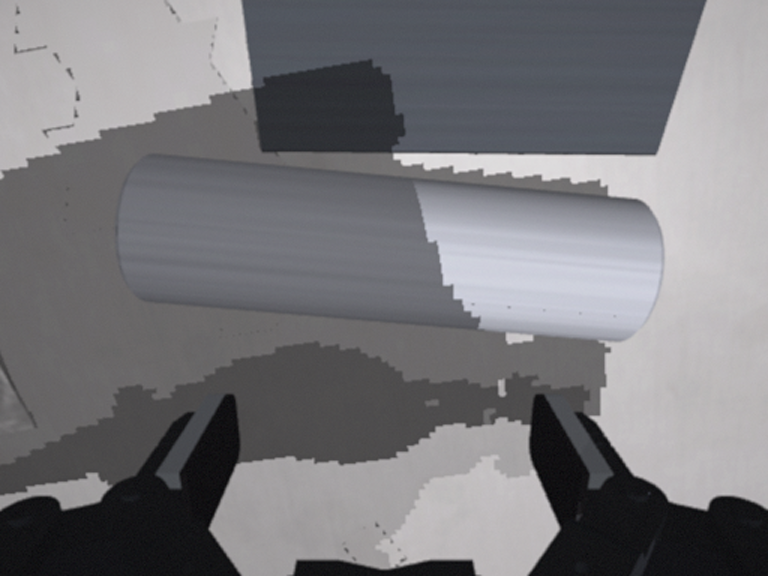

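View pics/scene4.png

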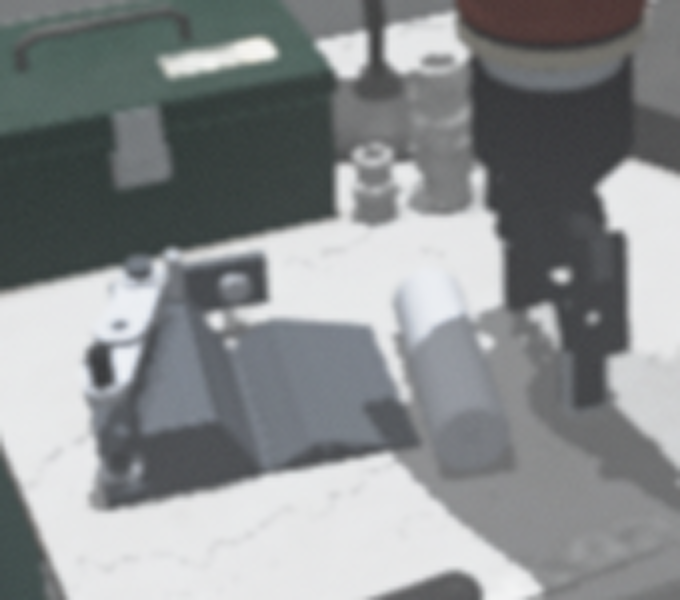

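Emit:
send_rows([
  {"dp":[0.7,0,0.3],"angular":[0,0,0],"grip":-1},
  {"dp":[1.2,0,0.3],"angular":[0,0,0],"grip":-1},
  {"dp":[1.6,0,0.3],"angular":[0,0,0],"grip":-1},
  {"dp":[2.0,0,0.3],"angular":[0,0,0],"grip":-1},
  {"dp":[2.4,0,0.3],"angular":[0,0,0],"grip":-1},
  {"dp":[2.8,0,0.3],"angular":[0,0,0],"grip":-1},
  {"dp":[3.2,0,0.3],"angular":[0,0,0],"grip":-1},
  {"dp":[3.6,0,0.3],"angular":[0,0,0],"grip":-1},
  {"dp":[4.0,0,0.3],"angular":[0,0,0],"grip":-1},
  {"dp":[4.4,0,0.3],"angular":[0,0,0],"grip":-1},
])

```text
t: 6.0
eef_pos: [0.5361, -0.0114, -0.0026]
tcp_rot: [0.76, 0.65, -0.0, 0.0]
contact_force: [-1.1, -7.9, 3.1]
grip_width: 0.0852
```

```bash
python3 look.py 5 wrist scene
```

```text
6.0 jig [-22.1 -96.4  -2.6] yaw 81.04 [-1.1 -7.9  3.1] [ 0.39  0.41 -0.53  1.95  0.27  0.86 -0.44] 0.0852
```

View pics/wrist5.png

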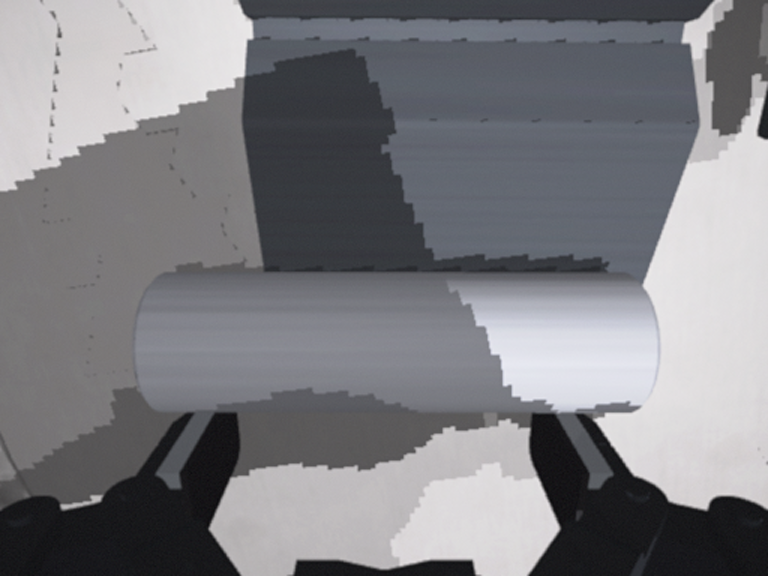

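View pics/scene5.png

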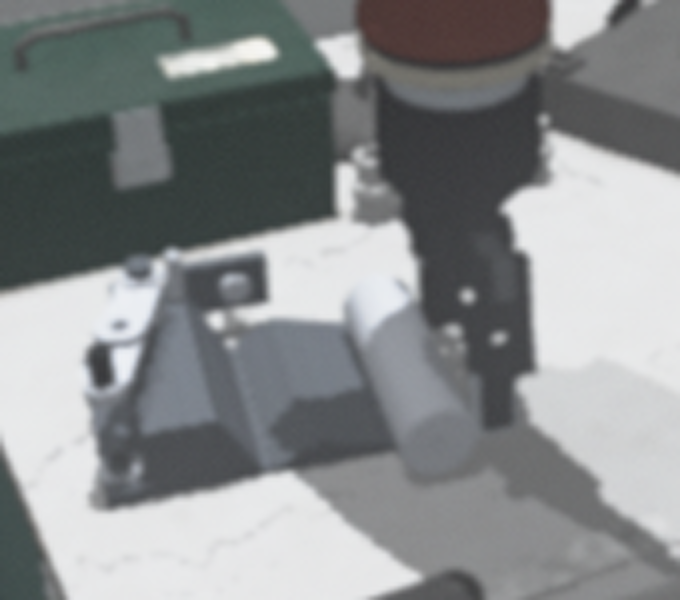

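The blank lies square across the ramp foot with both tips on it. Now I push it up the ramp.

Emit:
send_rows([
  {"dp":[0.4,0,-0.1],"angular":[0,0,0],"grip":-1},
  {"dp":[0.8,0,-0.2],"angular":[0,0,0],"grip":-1},
  {"dp":[1.2,0,-0.3],"angular":[0,0,0],"grip":-1},
  {"dp":[1.6,0,-0.4],"angular":[0,0,0],"grip":-1},
  {"dp":[2.0,0,-0.5],"angular":[0,0,0],"grip":-1},
  {"dp":[2.4,0,-0.6],"angular":[0,0,0],"grip":-1},
  {"dp":[2.8,0,-0.7],"angular":[0,0,0],"grip":-1},
  {"dp":[3.2,0,-0.8],"angular":[0,0,0],"grip":-1},
  {"dp":[3.6,0,-0.9],"angular":[0,0,0],"grip":-1},
  {"dp":[4.0,0,-1.0],"angular":[0,0,0],"grip":-1},
])

```text
t: 7.1
eef_pos: [0.5421, 0.0274, 0.0074]
tcp_rot: [0.76, 0.65, -0.001, 0.0]
contact_force: [-0.6, -7.7, 3.2]
grip_width: 0.0857
```

```bash
python3 look.py 6 wrist scene
```

```text
7.1 jig [-22.3 -57.    7.4] yaw 81.01 [-0.6 -7.7  3.2] [ 0.33  0.41 -0.54  1.92  0.27  0.88 -0.51] 0.0857
```

View pics/wrist6.png

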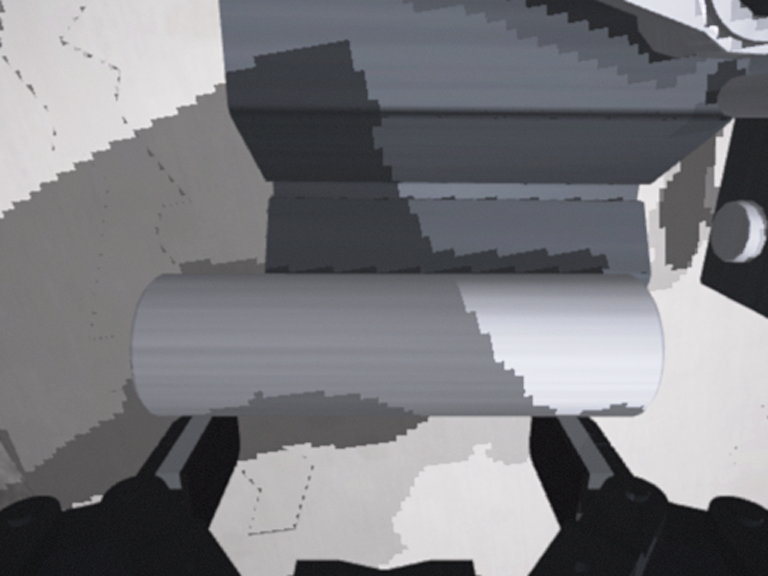

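View pics/scene6.png

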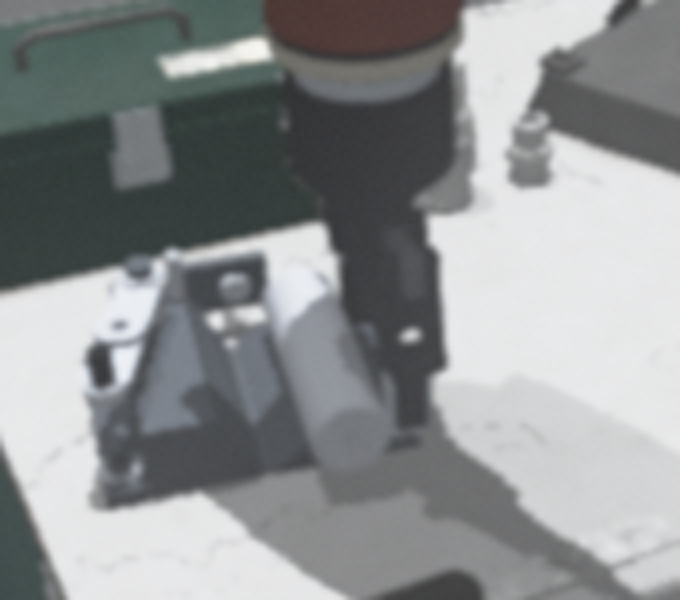

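The blank is square, two-thirds of the way up. I'll continue over the lip.

Emit:
send_rows([
  {"dp":[0.3,0,-0.05],"angular":[0,0,0],"grip":-1},
  {"dp":[0.6,0,-0.1],"angular":[0,0,0],"grip":-1},
  {"dp":[0.9,0,-0.15],"angular":[0,0,0],"grip":-1},
  {"dp":[1.2,0,-0.2],"angular":[0,0,0],"grip":-1},
  {"dp":[1.5,0,-0.25],"angular":[0,0,0],"grip":-1},
  {"dp":[1.8,0,-0.3],"angular":[0,0,0],"grip":-1},
  {"dp":[2.1,0,-0.3],"angular":[0,0,0],"grip":-1},
  {"dp":[2.4,0,-0.3],"angular":[0,0,0],"grip":-1},
  {"dp":[2.5,0,-0.3],"angular":[0,0,0],"grip":-1},
  {"dp":[2.5,0,-0.3],"angular":[0,0,0],"grip":-1},
])

```text
t: 8.2
eef_pos: [0.5461, 0.0539, 0.0103]
tcp_rot: [0.76, 0.65, 0.0, -0.0]
contact_force: [0.6, 0.4, -0.3]
grip_width: 0.0851
```

```bash
python3 look.py 7 wrist scene
```

```text
8.2 jig [-22.4 -30.3  10.3] yaw 81.1 [ 0.6  0.4 -0.3] [ 0.29  0.41 -0.55  1.91  0.27  0.89 -0.55] 0.0851
```

View pics/wrist7.png

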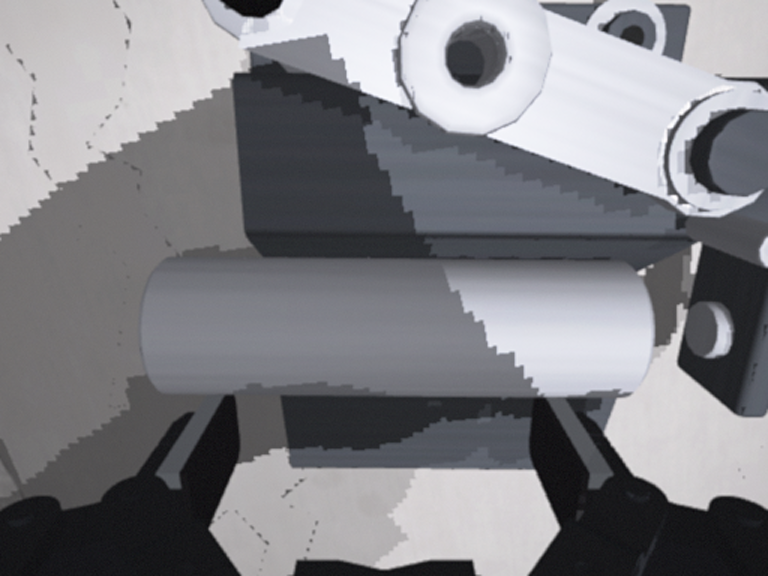

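View pics/scene7.png

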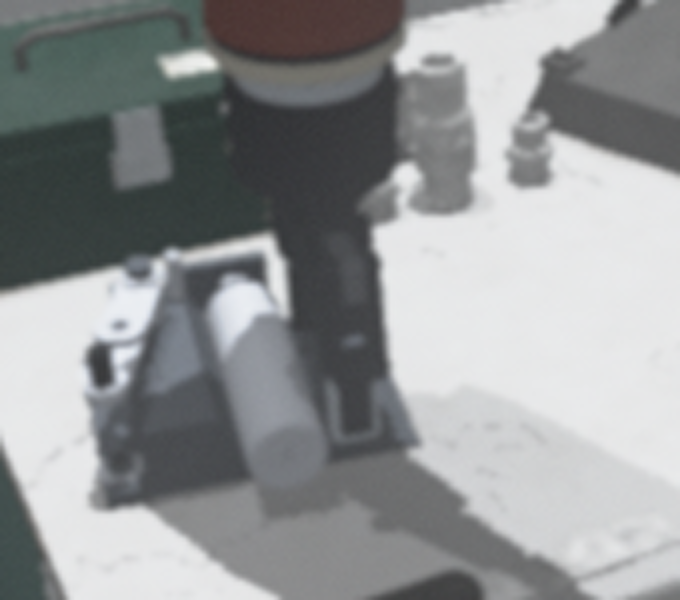

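The blank lies in the V, square, with its right end at column 653 and a gap to the stop screw at about column 690. I'll back off, lift, shut the fingers and go round to the free end.

Emit:
send_rows([
  {"dp":[-0.8,0,0],"angular":[0,0,0],"grip":-1},
  {"dp":[-1.5,0,-1],"angular":[0,0,0],"grip":-1},
  {"dp":[-1.5,0,-4.5],"angular":[0,0,0],"grip":-1},
  {"dp":[-1.5,-1,-8.5],"angular":[0,0,0],"grip":0},
  {"dp":[-1,-4,-10],"angular":[0,0,-6],"grip":1},
  {"dp":[0,-7,-10],"angular":[0,0,-14],"grip":1},
  {"dp":[1,-9,-10],"angular":[0,0,-22],"grip":1},
  {"dp":[2,-10,-10],"angular":[0,0,-30],"grip":1},
  {"dp":[3,-10,-10],"angular":[0,0,-38],"grip":1},
  {"dp":[3,-10,-10],"angular":[0,0,-46],"grip":1},
])

```text
t: 9.3
eef_pos: [0.452, 0.0993, 0.1113]
tcp_rot: [0.443, 0.897, 0.0, 0.001]
contact_force: [0.2, 0.2, -1.0]
grip_width: -0.0
```

```bash
python3 look.py 8 scene wrist; python3 -c "
from h import *
from bench import sense
for o in rows(sense(),[jw(-118,0,110,90),jw(-118,0,20,90)]):print(o)"
```

```text
9.3 jig [-122.4   -0.2  111.3] yaw 127.46 [ 0.2  0.2 -1. ] [ 0.4   0.11 -0.75  2.02  0.09  1.04  0.27] -0.0
([-0.22, 0.38, 0.1], [0.0, 0.0, -43.8])
([-0.22, 0.37, 9.1], [0.0, 0.0, -43.8])
```

View pics/scene8.png

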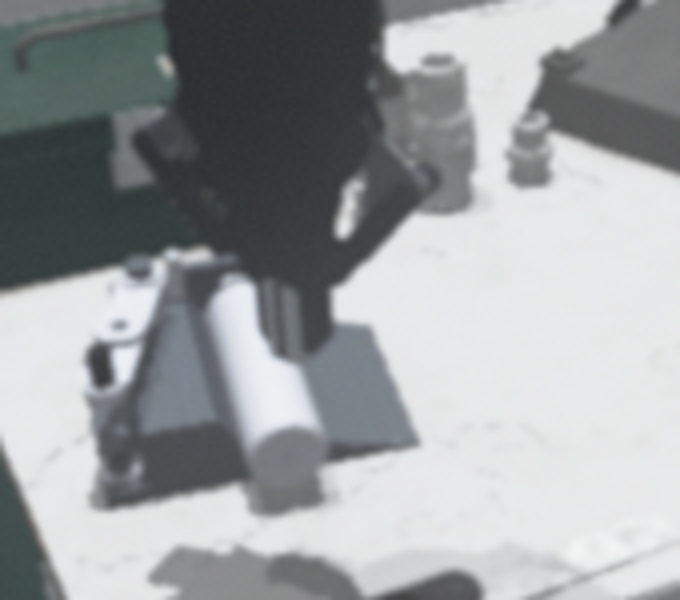

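View pics/wrist8.png

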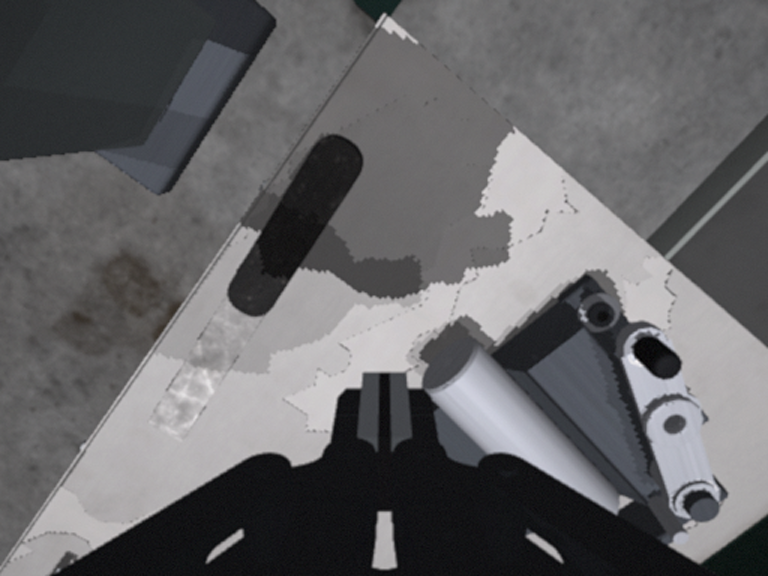

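Emit:
send_rows([
  {"dp":[-0.1,0.2,0],"angular":[0,0,-8],"grip":1},
  {"dp":[-0.3,0.3,0],"angular":[0,0,-16],"grip":1},
  {"dp":[-0.4,0.4,0],"angular":[0,0,-24],"grip":1},
  {"dp":[-0.6,0.6,0],"angular":[0,0,-32],"grip":1},
  {"dp":[-0.6,0.7,0],"angular":[0,0,-40],"grip":1},
  {"dp":[-0.6,0.7,1],"angular":[0,0,-44],"grip":1},
  {"dp":[-0.6,0.7,4],"angular":[0,0,-44],"grip":1},
  {"dp":[-0.6,0.7,7],"angular":[0,0,-44],"grip":1},
  {"dp":[-0.6,0.7,8],"angular":[0,0,-44],"grip":1},
  {"dp":[-0.6,0.7,8],"angular":[0,0,-44],"grip":1},
])

```text
t: 10.4
eef_pos: [0.4603, 0.0977, 0.0296]
tcp_rot: [0.079, 0.997, -0.0, -0.001]
contact_force: [0.6, 0.5, -0.2]
grip_width: -0.0005
```

```bash
python3 look.py 9 scene top
```

```text
10.4 jig [-114.1   -0.5   29.6] yaw 170.91 [ 0.6  0.5 -0.2] [ 0.4   0.28 -0.77  2.07  0.25  0.89  0.9 ] -0.0005
```

View pics/scene9.png

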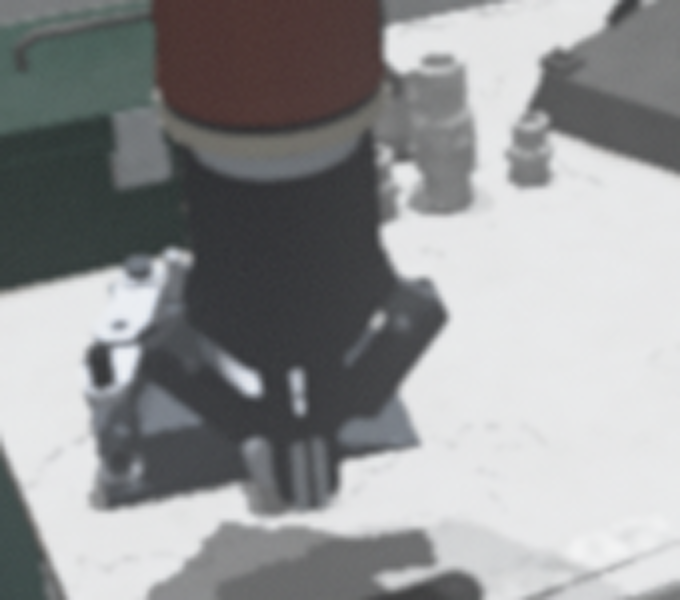

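View pics/top9.png

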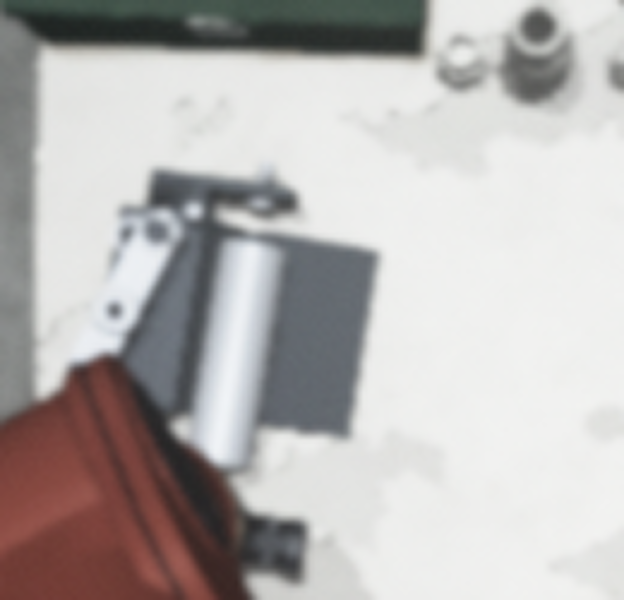

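Emit:
send_rows([
  {"dp":[-0.8,-0.7,0],"angular":[0,0,0],"grip":1},
  {"dp":[-1.4,-0.7,0],"angular":[0,0,0],"grip":1},
  {"dp":[-1.8,-0.7,0],"angular":[0,0,0],"grip":1},
  {"dp":[-2.1,-0.7,0],"angular":[0,0,0],"grip":1},
  {"dp":[-2.4,-0.7,0],"angular":[0,0,0],"grip":1},
  {"dp":[-2.7,-0.7,0],"angular":[0,0,0],"grip":1},
  {"dp":[-3.0,-0.7,0],"angular":[0,0,0],"grip":1},
  {"dp":[-3.3,-0.7,0],"angular":[0,0,0],"grip":1},
  {"dp":[-3.6,-0.7,0],"angular":[0,0,0],"grip":1},
])

```text
t: 11.4
eef_pos: [0.4952, 0.0857, 0.03]
tcp_rot: [0.078, 0.997, -0.0, -0.001]
contact_force: [-4.5, 0.4, -0.1]
grip_width: -0.0002
```

```bash
python3 look.py 10 scene top
```

```text
11.4 jig [-77.7  -6.9  30. ] yaw 171.09 [-4.5  0.4 -0.1] [ 0.4   0.34 -0.74  2.    0.29  0.91  0.92] -0.0002
```

View pics/top10.png

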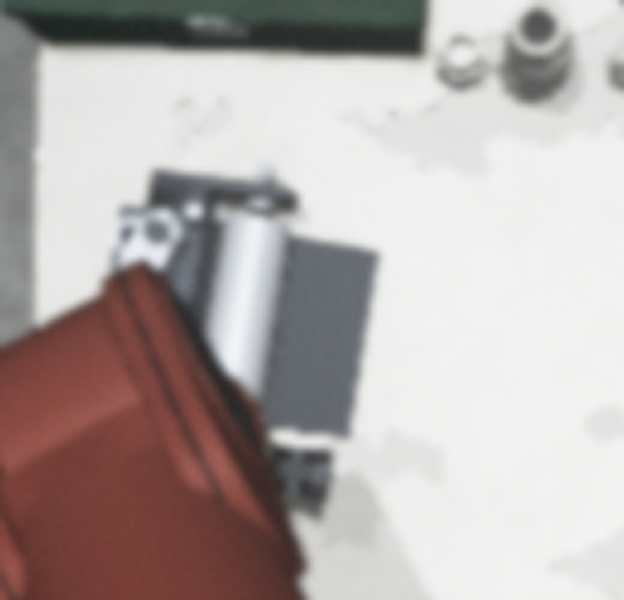

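View pics/scene10.png

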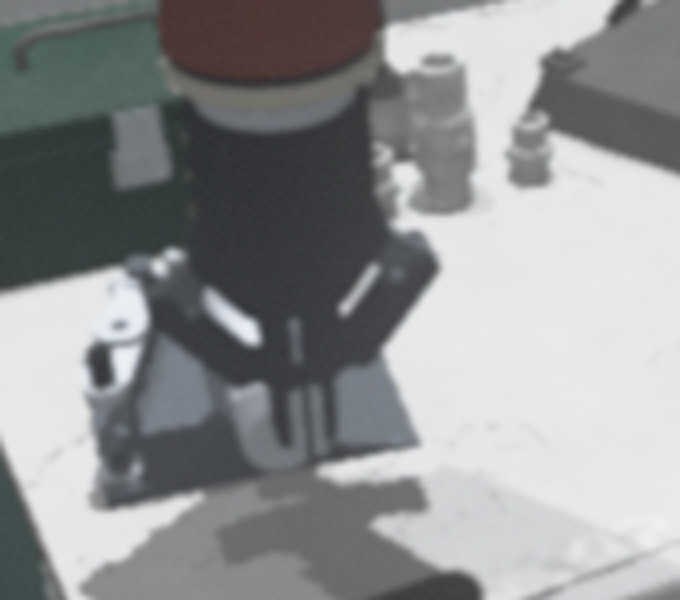

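Sliding force is about 4.5 N, and the blank is a few millimetres short of the screw. I'll creep on.

Emit:
send_rows([
  {"dp":[-0.2,0,0],"angular":[0,0,0],"grip":1},
  {"dp":[-0.35,0,0],"angular":[0,0,0],"grip":1},
  {"dp":[-0.5,0,0],"angular":[0,0,0],"grip":1},
])

```text
t: 11.8
eef_pos: [0.5006, 0.085, 0.0303]
tcp_rot: [0.078, 0.997, 0.0, -0.0]
contact_force: [-4.0, 0.0, -1.1]
grip_width: -0.0003
```

Emit:
send_rows([
  {"dp":[-0.1,0,0],"angular":[0,0,0],"grip":1},
  {"dp":[-0.1,0,0],"angular":[0,0,0],"grip":1},
])

```text
t: 12.0
eef_pos: [0.5019, 0.0848, 0.0304]
tcp_rot: [0.078, 0.997, 0.0, 0.0]
contact_force: [-3.1, 0.5, -1.5]
grip_width: -0.0
```

Emit:
send_rows([
  {"dp":[-0.1,0,0],"angular":[0,0,0],"grip":1},
  {"dp":[-0.1,0,0],"angular":[0,0,0],"grip":1},
])

```text
t: 12.2
eef_pos: [0.5027, 0.0847, 0.0304]
tcp_rot: [0.078, 0.997, 0.0, 0.0]
contact_force: [-2.8, 0.7, -0.6]
grip_width: -0.0001
```

Emit:
send_rows([
  {"dp":[-0.1,0,0],"angular":[0,0,0],"grip":1},
  {"dp":[-0.1,0,0],"angular":[0,0,0],"grip":1},
])

```text
t: 12.4
eef_pos: [0.5029, 0.0846, 0.0302]
tcp_rot: [0.078, 0.997, -0.0, -0.001]
contact_force: [-5.6, 0.8, 2.6]
grip_width: 0.0
```

Emit:
send_rows([
  {"dp":[-0.1,0,0],"angular":[0,0,0],"grip":1},
  {"dp":[-0.1,0,0],"angular":[0,0,0],"grip":1},
])

```text
t: 12.6
eef_pos: [0.5029, 0.0846, 0.03]
tcp_rot: [0.078, 0.997, -0.0, -0.002]
contact_force: [-10.1, 1.3, 4.2]
grip_width: 0.0001
```

```bash
python3 look.py 11 top
```

```text
12.6 jig [-69.9  -6.7  30. ] yaw 171.11 [-10.1   1.3   4.2] [ 0.39  0.35 -0.74  1.98  0.3   0.92  0.92] 0.0001
```

View pics/top11.png

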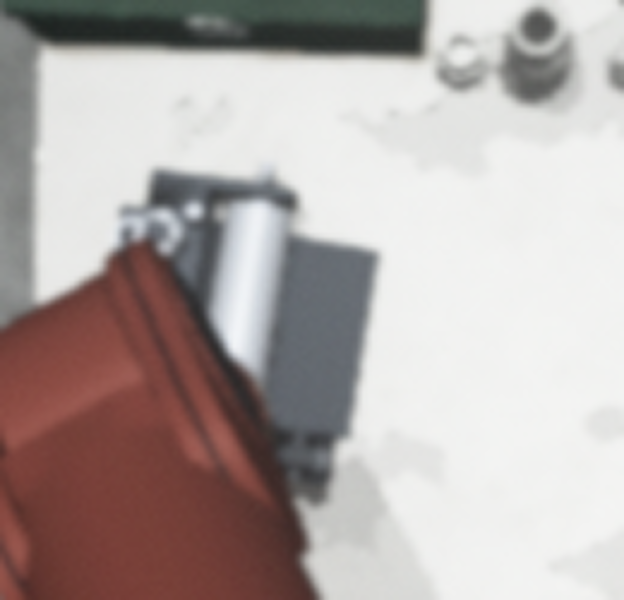

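The TCP stopped advancing while the force rose to 10 N, so the blank is butted against the screw. Next I'll back off and lift, measuring the knob from the wrist picture while that happens.

Emit:
send_rows([
  {"dp":[0.8,0,0],"angular":[0,0,0],"grip":1},
  {"dp":[2,0,0],"angular":[0,0,0],"grip":1},
  {"dp":[3.5,0,-3],"angular":[0,0,0],"grip":1},
  {"dp":[5,0,-8],"angular":[0,0,0],"grip":1},
  {"dp":[5,0,-12],"angular":[0,0,7],"grip":1},
  {"dp":[4,0,-14],"angular":[0,0,15],"grip":1},
  {"dp":[3,1,-14],"angular":[0,0,23],"grip":1},
  {"dp":[2,2,-14],"angular":[0,0,31],"grip":1},
  {"dp":[2,3,-14],"angular":[0,0,39],"grip":1},
  {"dp":[2,3,-14],"angular":[0,0,46],"grip":1},
])

```text
t: 13.65
eef_pos: [0.4896, 0.1186, 0.1707]
tcp_rot: [0.463, 0.886, 0.001, 0.001]
contact_force: [0.1, -0.2, -0.7]
grip_width: -0.0002
```

```bash
python3 look.py 12 wrist scene
```

```text
13.65 jig [-88.4  24.8 170.7] yaw 124.84 [ 0.1 -0.2 -0.7] [ 0.4   0.15 -0.78  1.86  0.11  1.17  0.19] -0.0002
```

View pics/wrist12.png

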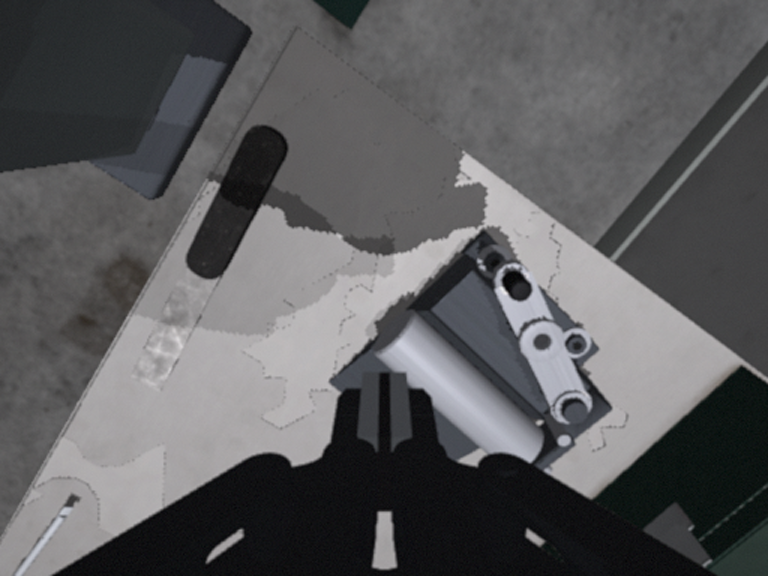

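View pics/scene12.png

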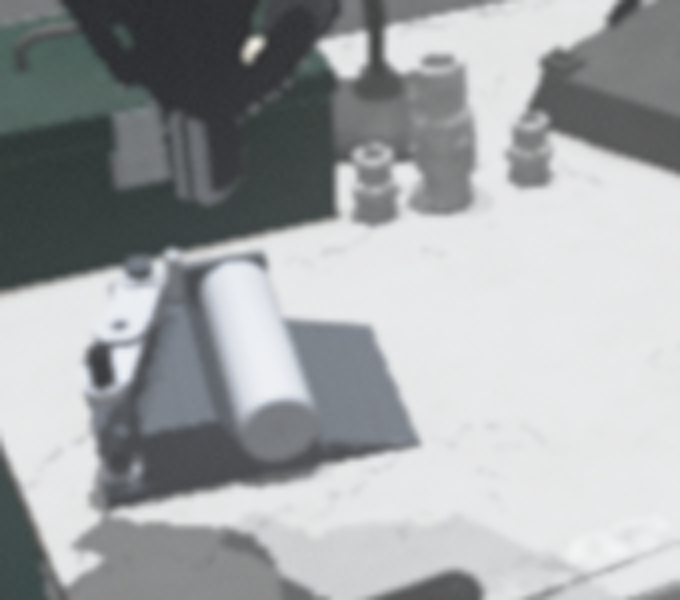

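The blank is seated and the view of the arm is clear: knob (516,285), bush (542,341), pivot (572,407).

```bash
python3 - <<'E'
from h import *
from bench import sense
d=np.load("wrist12.npz");T=d["T"]
k,b,p=[wj(onz(d,np.array(c)/1.5,z,T)[0]) for c,z in [((516,285),.078),((542,341),.065),((572,407),.068)]]
print(k,b,p)
for q in (k,b):print(np.arctan2(-(q-p)[0],-(q-p)[1]),np.hypot(*(q-p)[:2]))
th=1.875
u=np.array([np.cos(th),-np.sin(th)]);K=np.array([35-84*np.sin(th),47-84*np.cos(th)])
a=K-35*u;print(K,a)
s=sense()
for o in rows(s,[jw(*a,150,90-np.degrees(th)),jw(*a,64,90-np.degrees(th))]):print(o)
E
```

```text
[-48.32856097  73.97313826  78.        ] [-9.51501459 62.3317213  65.        ] [30.82959385 48.30471459 68.        ]
1.8843656386808916 83.21587258095342
1.9054026883249198 42.71351481566167
[-45.14320566  72.16081452] [-34.65953294 105.55381688]
([2.16, 9.56, 2.06], [0.1, 0.0, 61.4])
([2.16, 9.55, 10.66], [0.1, 0.0, 61.4])
```

Emit:
send_rows([
  {"dp":[0.5,1.5,0],"angular":[0,0,8],"grip":1},
  {"dp":[0.8,3,0],"angular":[0,0,16],"grip":1},
  {"dp":[1.1,4.5,0.5],"angular":[0,0,24],"grip":1},
  {"dp":[1.4,6,1],"angular":[0,0,32],"grip":1},
  {"dp":[1.7,7.5,1.5],"angular":[0,0,40],"grip":1},
  {"dp":[2,9,2],"angular":[0,0,48],"grip":1},
  {"dp":[2.2,9.6,2],"angular":[0,0,56],"grip":1},
  {"dp":[2.2,9.6,4],"angular":[0,0,61.4],"grip":1},
  {"dp":[2.2,9.6,7],"angular":[0,0,61.4],"grip":1},
  {"dp":[2.2,9.6,8],"angular":[0,0,61.4],"grip":1},
])

```text
t: 14.75
eef_pos: [0.554, 0.1893, 0.088]
tcp_rot: [0.849, 0.529, -0.001, -0.0]
contact_force: [-1.0, -0.5, -0.0]
grip_width: -0.0002
```

```bash
python3 look.py 13 wrist scene
```

```text
14.75 jig [-35.8 104.7  88. ] yaw 63.87 [-1.  -0.5 -0. ] [ 0.1   0.39 -0.62  1.76  0.26  1.07 -1.06] -0.0002
```

View pics/scene13.png

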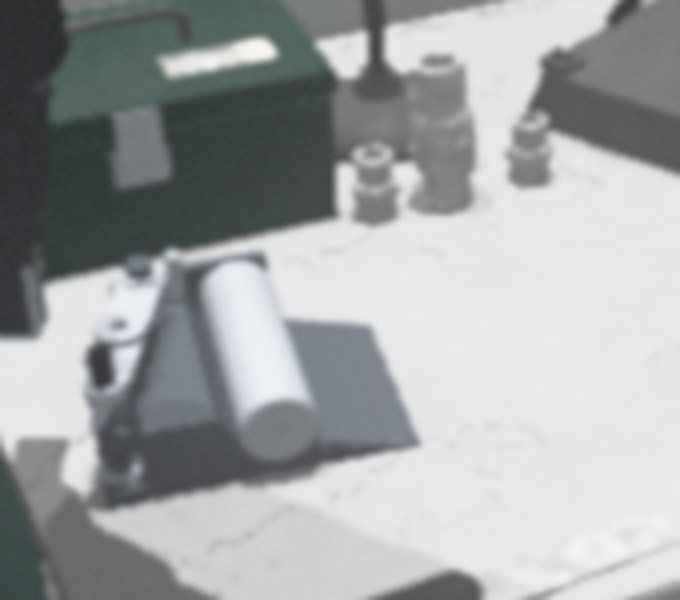

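Emit:
send_rows([
  {"dp":[0,0,1.5],"angular":[0,0,0],"grip":1},
  {"dp":[0,0,2.3],"angular":[0,0,0],"grip":1},
  {"dp":[0,0,2.3],"angular":[0,0,0],"grip":1},
])

```text
t: 15.15
eef_pos: [0.5549, 0.1898, 0.0664]
tcp_rot: [0.849, 0.528, -0.001, -0.0]
contact_force: [0.2, 0.3, 0.3]
grip_width: -0.0003
```

```bash
python3 look.py 14 wrist; cat > arc.py <<'E'
from h import *
from bench import sense
import sys
z=float(sys.argv[1])
t=[]
for a in sys.argv[2:]:
    a=float(a);th=np.radians(a)
    u=np.array([np.cos(th),-np.sin(th)]);K=np.array([35-84*np.sin(th),47-84*np.cos(th)])
    t.append(jw(*(K-16.5*u),z,90-a))
for a,o in zip(sys.argv[2:],rows(sense(),t)):print(a,o)
E
python3 arc.py 65 112 107 101 95 88 81 74 67 60 54
```

```text
15.15 jig [-35.1 105.4  66.4] yaw 63.7 [0.2 0.3 0.3] [ 0.1   0.42 -0.61  1.78  0.27  1.03 -1.08] -0.0003
112 ([-1.19, 0.17, 0.21], [-0.0, 0.0, 4.7])
107 ([-1.92, -0.0, 0.21], [-0.0, 0.0, -0.3])
101 ([-2.8, -0.13, 0.21], [-0.0, 0.0, -6.3])
95 ([-3.7, -0.15, 0.21], [-0.0, 0.0, -12.3])
88 ([-4.74, -0.07, 0.21], [-0.0, 0.0, -19.3])
81 ([-5.76, 0.14, 0.21], [-0.0, 0.0, -26.3])
74 ([-6.75, 0.48, 0.21], [-0.0, 0.0, -33.3])
67 ([-7.7, 0.93, 0.21], [-0.0, 0.0, -40.3])
60 ([-8.58, 1.5, 0.21], [-0.0, 0.0, -47.3])
54 ([-9.27, 2.06, 0.21], [-0.0, 0.0, -53.3])
```

View pics/wrist14.png

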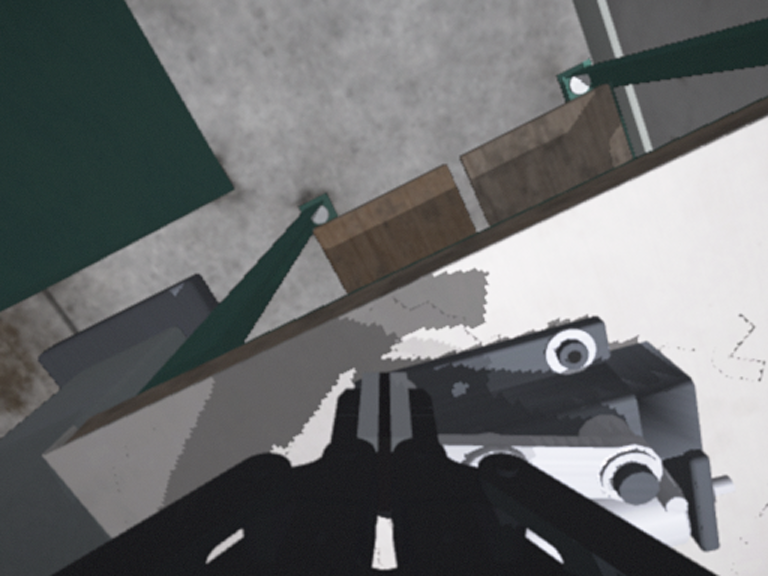

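Emit:
send_rows([
  {"dp":[-0.9,0,0.2],"angular":[0,0,0],"grip":1},
  {"dp":[-1.4,0,0.2],"angular":[0,0,0],"grip":1},
  {"dp":[-1.9,0,0.2],"angular":[0,0,-0.3],"grip":1},
  {"dp":[-2.4,-0.1,0.2],"angular":[0,0,-3.5],"grip":1},
  {"dp":[-3.2,-0.15,0.2],"angular":[0,0,-9],"grip":1},
  {"dp":[-4.0,-0.15,0.2],"angular":[0,0,-14.5],"grip":1},
  {"dp":[-4.9,-0.05,0.2],"angular":[0,0,-20.5],"grip":1},
  {"dp":[-5.8,0.15,0.2],"angular":[0,0,-26.5],"grip":1},
  {"dp":[-6.7,0.5,0.2],"angular":[0,0,-33],"grip":1},
  {"dp":[-7.7,0.9,0.2],"angular":[0,0,-40],"grip":1},
])

```text
t: 16.2
eef_pos: [0.5294, 0.1171, 0.0658]
tcp_rot: [0.616, 0.788, 0.001, 0.0]
contact_force: [1.2, 1.4, 0.5]
grip_width: -0.0005
```

```bash
python3 look.py 15 scene top; python3 arc.py 65 67 60 54 48 42 36 30 24 18 12 6 3 0
```

```text
16.2 jig [-48.9  29.5  65.8] yaw 103.98 [1.2 1.4 0.5] [ 0.33  0.36 -0.74  1.88  0.29  1.01 -0.28] -0.0005
67 ([0.15, 0.03, 0.05], [0.0, 0.0, -0.3])
60 ([-0.89, -0.1, 0.05], [0.0, 0.0, -7.3])
54 ([-1.78, -0.11, 0.05], [0.0, 0.0, -13.3])
48 ([-2.67, -0.03, 0.06], [0.0, 0.0, -19.3])
42 ([-3.55, 0.14, 0.06], [0.0, 0.0, -25.3])
36 ([-4.41, 0.41, 0.06], [-0.0, 0.0, -31.3])
30 ([-5.23, 0.76, 0.06], [-0.0, 0.0, -37.3])
24 ([-6.01, 1.2, 0.06], [-0.0, 0.0, -43.3])
18 ([-6.75, 1.71, 0.06], [-0.0, 0.0, -49.3])
12 ([-7.42, 2.3, 0.06], [-0.0, 0.0, -55.3])
6 ([-8.03, 2.96, 0.06], [-0.0, 0.0, -61.3])
3 ([-8.31, 3.31, 0.06], [-0.0, 0.0, -64.3])
0 ([-8.57, 3.68, 0.06], [-0.0, 0.0, -67.3])
```

View pics/scene15.png

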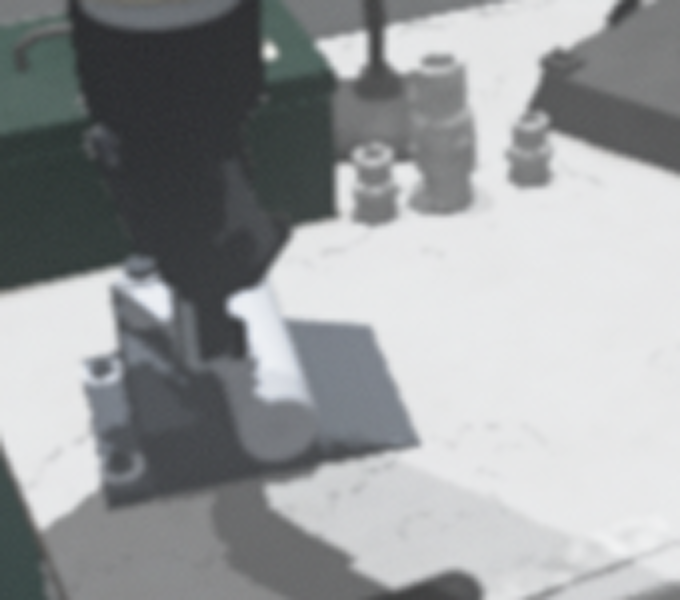

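View pics/top15.png

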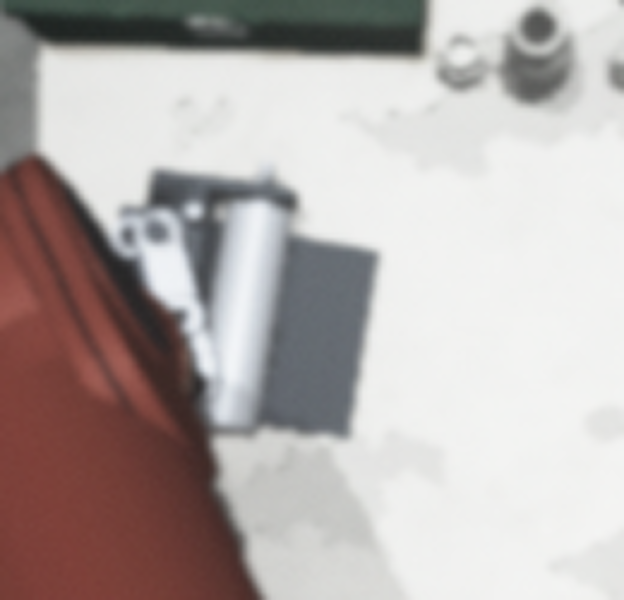

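The arm is swinging with the fingertips and the blank has not moved. I'll keep following the arc.

Emit:
send_rows([
  {"dp":[-0.8,-0.1,0],"angular":[0,0,-6.5],"grip":1},
  {"dp":[-1.6,-0.1,0],"angular":[0,0,-12],"grip":1},
  {"dp":[-2.4,-0.05,0],"angular":[0,0,-17.5],"grip":1},
  {"dp":[-3.2,0.1,0],"angular":[0,0,-23],"grip":1},
  {"dp":[-4.0,0.3,0],"angular":[0,0,-28.5],"grip":1},
  {"dp":[-4.8,0.6,0],"angular":[0,0,-34],"grip":1},
  {"dp":[-5.5,0.9,0],"angular":[0,0,-39.5],"grip":1},
  {"dp":[-6.2,1.3,0],"angular":[0,0,-45],"grip":1},
  {"dp":[-6.8,1.7,0],"angular":[0,0,-49.5],"grip":1},
  {"dp":[-7.2,2.1,0],"angular":[0,0,-53.5],"grip":1},
])

```text
t: 17.3
eef_pos: [0.5665, 0.0519, 0.0652]
tcp_rot: [0.198, 0.98, -0.0, -0.0]
contact_force: [-1.4, -0.7, 0.3]
grip_width: 0.0002
```

```bash
python3 look.py 16 scene top; python3 arc.py 65 12 10 8 6 4 3 2 1 0 -1 -2
```

```text
17.3 jig [ -2.  -29.1  65.2] yaw 157.11 [-1.4 -0.7  0.3] [ 0.54  0.46 -0.87  1.81  0.4   1.06  0.69] 0.0002
12 ([-0.34, -0.19, 0.02], [0.0, -0.0, -2.0])
10 ([-0.64, -0.23, 0.02], [0.0, -0.0, -4.0])
8 ([-0.94, -0.27, 0.02], [0.0, -0.0, -6.0])
6 ([-1.23, -0.29, 0.02], [0.0, -0.0, -8.0])
4 ([-1.53, -0.3, 0.02], [0.0, -0.0, -10.0])
3 ([-1.68, -0.3, 0.02], [0.0, -0.0, -11.0])
2 ([-1.83, -0.3, 0.02], [0.0, -0.0, -12.0])
1 ([-1.98, -0.29, 0.02], [0.0, -0.0, -13.0])
0 ([-2.13, -0.29, 0.02], [0.0, -0.0, -14.0])
-1 ([-2.28, -0.28, 0.02], [0.0, -0.0, -15.0])
-2 ([-2.43, -0.27, 0.02], [0.0, -0.0, -16.0])
```

View pics/top16.png

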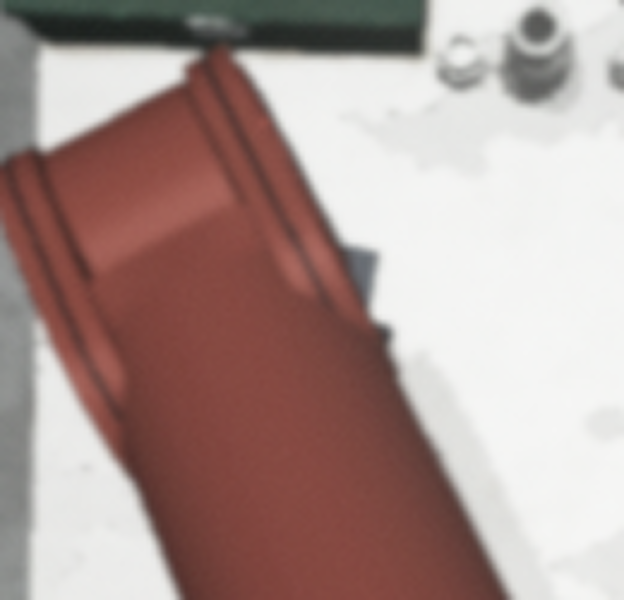

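View pics/scene16.png

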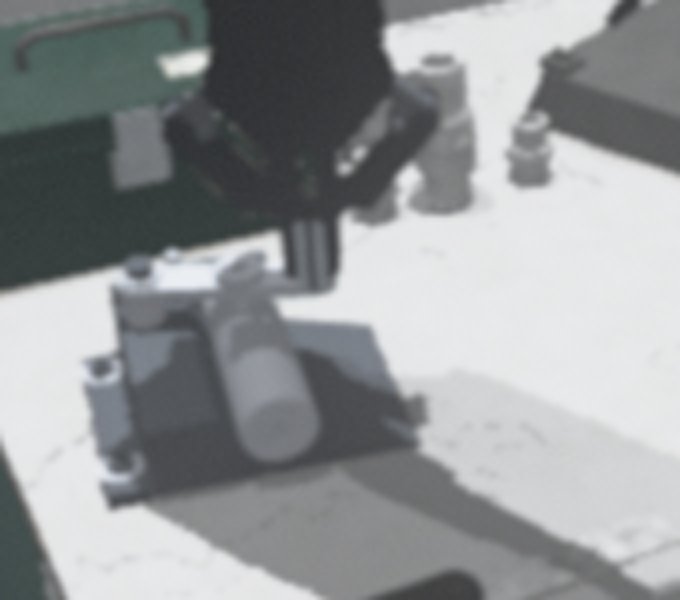

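The arm is now across the blank, about 12° from home. I'll close the rest slowly.

Emit:
send_rows([
  {"dp":[-0.35,-0.15,0],"angular":[0,0,-2],"grip":1},
  {"dp":[-0.65,-0.2,0],"angular":[0,0,-4],"grip":1},
  {"dp":[-0.95,-0.25,0],"angular":[0,0,-6],"grip":1},
  {"dp":[-1.25,-0.3,0],"angular":[0,0,-8],"grip":1},
  {"dp":[-1.5,-0.3,0],"angular":[0,0,-10],"grip":1},
  {"dp":[-1.7,-0.3,0],"angular":[0,0,-11.5],"grip":1},
])

```text
t: 18.0
eef_pos: [0.581, 0.0434, 0.0654]
tcp_rot: [0.1, 0.995, 0.0, -0.0]
contact_force: [-1.5, -0.5, 0.3]
grip_width: -0.0
```

Emit:
send_rows([
  {"dp":[-0.15,0,0],"angular":[0,0,-1],"grip":1},
  {"dp":[-0.3,0,0],"angular":[0,0,-2],"grip":1},
])

```text
t: 18.2
eef_pos: [0.5841, 0.0423, 0.0653]
tcp_rot: [0.081, 0.997, -0.0, -0.0]
contact_force: [-1.1, -0.5, 0.7]
grip_width: -0.0003
```

Emit:
send_rows([
  {"dp":[-0.1,0,0],"angular":[0,0,0],"grip":1},
  {"dp":[-0.15,0,0],"angular":[0,0,0],"grip":1},
])

```text
t: 18.4
eef_pos: [0.5857, 0.0419, 0.0653]
tcp_rot: [0.082, 0.997, -0.0, -0.0]
contact_force: [-1.2, -0.5, 0.3]
grip_width: -0.0002
```

```bash
python3 look.py 17 scene wrist
```

```text
18.4 jig [ 18.5 -36.   65.3] yaw 170.62 [-1.2 -0.5  0.3] [ 0.57  0.51 -0.9   1.77  0.45  1.08  0.92] -0.0002
```

View pics/scene17.png

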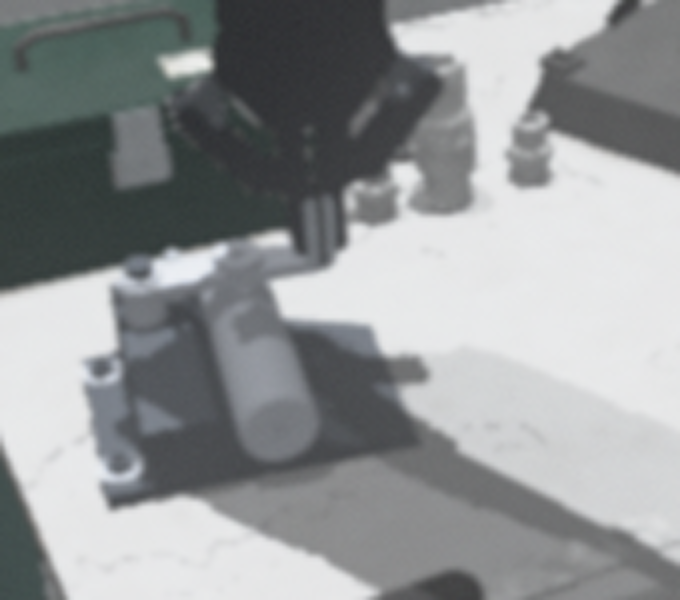

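Emit:
send_rows([
  {"dp":[-0.1,0,0],"angular":[0,0,0],"grip":1},
  {"dp":[-0.2,0,0],"angular":[0,0,0],"grip":1},
])

```text
t: 18.7
eef_pos: [0.5864, 0.0418, 0.0651]
tcp_rot: [0.081, 0.997, -0.0, -0.001]
contact_force: [-9.6, -0.2, 6.0]
grip_width: -0.0001
```

Emit:
send_rows([
  {"dp":[-0.1,0,0],"angular":[0,0,0],"grip":1},
  {"dp":[-0.15,0,0],"angular":[0,0,0],"grip":1},
])

```text
t: 18.9
eef_pos: [0.5866, 0.0419, 0.065]
tcp_rot: [0.081, 0.997, -0.001, -0.003]
contact_force: [-15.5, -0.8, 11.1]
grip_width: -0.0002
```

Emit:
send_rows([
  {"dp":[-0.1,0,0],"angular":[0,0,0],"grip":1},
  {"dp":[-0.1,0,0],"angular":[0,0,0],"grip":1},
])

```text
t: 19.1
eef_pos: [0.5867, 0.0418, 0.0649]
tcp_rot: [0.081, 0.997, -0.001, -0.003]
contact_force: [-17.4, -1.1, 11.8]
grip_width: 0.0003
```

The arm is against the pin: it stopped moving while the force rose to 17 N. Now I'll back off, lift and check.

Emit:
send_rows([
  {"dp":[0.6,0,0],"angular":[0,0,0],"grip":1},
  {"dp":[1.5,0,0],"angular":[0,0,0],"grip":1},
  {"dp":[2.2,0,-1],"angular":[0,0,0],"grip":1},
  {"dp":[3,0,-4],"angular":[0,0,0],"grip":1},
  {"dp":[5,0,-8],"angular":[0,0,0],"grip":1},
  {"dp":[8,-3,-12],"angular":[0,0,0],"grip":1},
  {"dp":[11,-7,-14],"angular":[0,0,0],"grip":1},
  {"dp":[13,-11,-14],"angular":[0,0,0],"grip":1},
  {"dp":[13,-15,-14],"angular":[0,0,0],"grip":1},
  {"dp":[13,-15,-14],"angular":[0,0,0],"grip":1},
])

```text
t: 20.1
eef_pos: [0.4356, -0.0918, 0.2062]
tcp_rot: [0.086, 0.996, -0.002, 0.001]
contact_force: [-0.5, 0.3, -0.0]
grip_width: 0.0
```

```bash
python3 look.py 18 scene top wrist
```

```text
20.1 jig [-108.8 -191.5  206.2] yaw 170.17 [-0.5  0.3 -0. ] [ 1.12 -0.05 -0.97  1.93 -0.04  1.23  1.56] 0.0
```

View pics/scene18.png

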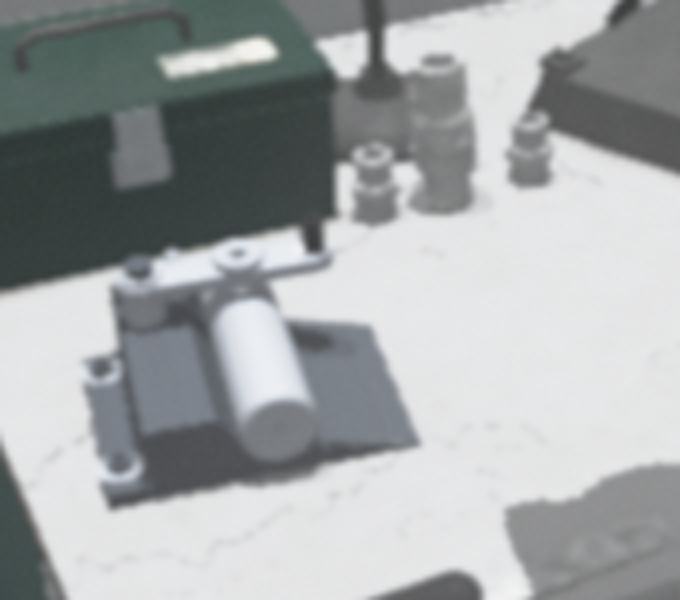

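View pics/top18.png

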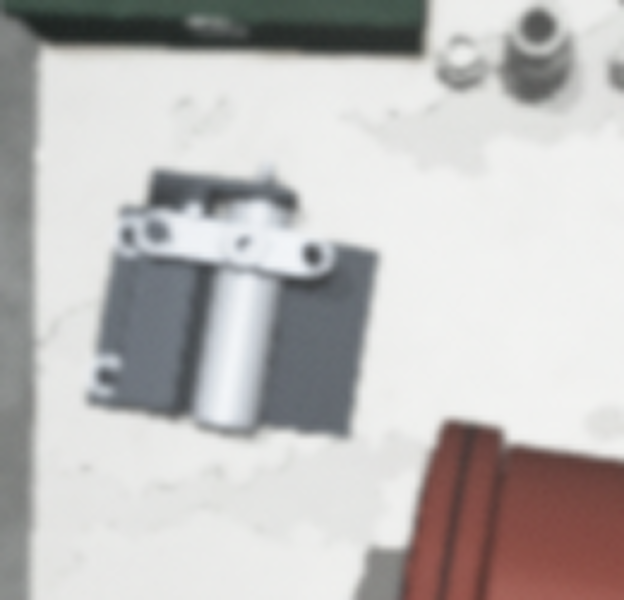

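View pics/wrist18.png

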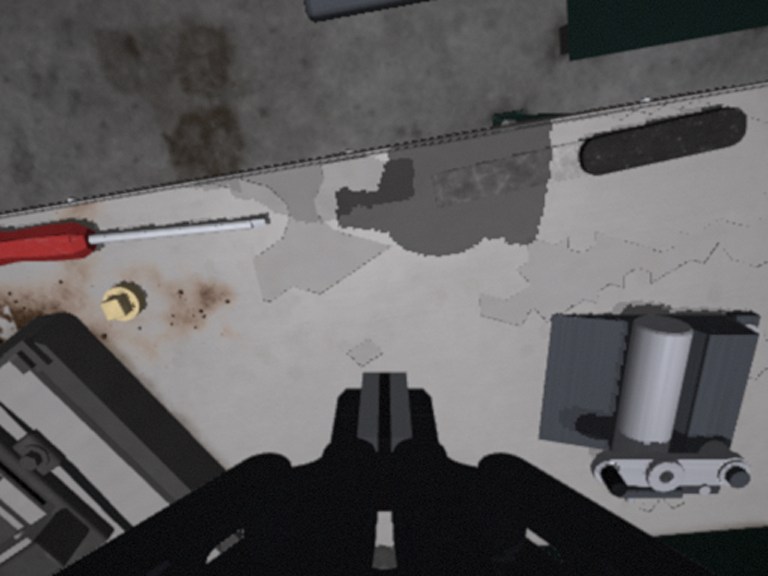

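```bash
python3 - <<'E'
from h import *
d=np.load("top18.npz");f=lambda c:np.array(c)/4.8+[155,135]
k,b,p=[wj(onz(d,f(c),z)[0]) for c,z in [((315,253),.078),((245,243),.065),((157,231),.068)]]
e=wj(onz(d,f((227,431)),.0276)[0]);print(k,b,p,"end",e)
print(np.arctan2(-(k-p)[0],-(k-p)[1]),np.arctan2(-(b-p)[0],-(b-p)[1]))
a=cv2.imread("pics/top0.png").astype(int);c=d["color"][:,:,::-1].astype(int)
print("bystander diff",np.abs(a-c)[135:160,240:300].max(), np.abs(a-c)[240:256,335:350].max())
E
```

```text
[ 34.2584863  -41.21617104  78.        ] [35.54164201 -2.62709287 65.        ] [34.78843659 43.51185367 68.        ] end [-61.88371241  -3.75572563  27.6       ]
0.00625464101038027 -0.016323270863274505
bystander diff 18 11
```

The arm reads 0 ± 0.02 rad. The blank's free end is at x ≈ -61 mm (expected -60), and the standing parts have not moved. Handing in.

```bash
python3 -c "
from bench import finish_job
print(finish_job())"
```

```text
the job is handed in; nothing more can be done
None
```

The jig is loaded and the job is handed in, at about 20 s of the 72 s allowed. I pushed the blank with open fingertips along the bench, up the ramp and into the V. With shut fingertips I then pushed it endways onto the stop screw and swung the bush arm across by its knob. Nothing was gripped or lifted.

**Last checks:**
- **Blank against the stop screw:** it stopped moving while the push force rose to about 10 N. The top view puts its free end at x ≈ -62 mm, against -60 nominal. That is within what I can measure.
- **Blank in the V:** it looked seated and square in the scene, top and wrist pictures. The top view put its end about 4 mm to the -y side. It put the pivot about 3.5 mm and the knob about 4 mm the same way, so I take this as a calibration offset.
- **Bush arm home:** it stopped while the push force rose to about 17 N along the push, plus about 12 N vertically. The top view gives its angle as 0 ± 0.02 rad.
- **Other parts:** the valve body, nipples and brass plug show no change between the first and last top pictures. At hand-in the robot was well clear of everything and read no contact force.

The first attempt to straighten the blank with half-open fingers did not work: it stayed about 4.5° askew. I backed off, opened the fingers fully and pushed again, and it then lay square at the ramp foot.

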